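Pack the repair kit and snug down its canister caps

ROBOT

A 6-joint arm with a two-finger parallel gripper is mounted at the origin on a cart in front of the work surface, level with it; the furniture and walls round the work are solid. World frame = base frame: x ahead of the robot, y to its left, z up, the work surface at z = 0. Lengths are in m, angles in rad, forces in N, time in s.
With the tool pointing down it reaches from about 0.35 to 0.975 m from the base axis. Payload 4.9 kg.
Tool frame: the origin (TCP) lies at the very end of the fingers, on their centre line; the grasp point (between the pads) lies 19 mm behind it; z points along the fingers, y is the line along which they close (so a half turn about z gives the same grasp; the last joint's range is limited). The gripper opens to 85 mm and grips with 20 to 120 N. Pads are 22 mm wide; open, the fingers measure 114 mm over their backs; the gripper's body (76 mm by 85 mm) begins 54 mm behind the grasp point. The pads swing forward as they close: fully open they stand 13 mm farther back than shut.
Start: joints at [1.157, 0.053, 1.613, -0, 1.476, -0.119], TCP at [0.182, 0.598, 0.204] pointing down, gripper open.
Joint ranges: [-3.01, 3.01], [-1.01, 2.22], [0.06, 2.58], [-1.02, 4.17], [0.09, 2.62], [-3.14, 3.14]. Speed limits (rad/s): [2.57, 2.57, 3.14, 3.14, 3.14, 3.14].

INTERFACE

Orientations are given as a rotation vector (axis times angle).
In Python, from station import ctrl, imaging gives the robot as it stands.
- The arm moves only by the tool play_rows, never from a script. Its argument "series" is a list of rows, each a list of 3 entries, a list of its own where there are three numbers: the opening, from 0 (shut) to 1 (fully open), then the shift along the tool's x, y, z each as a share of 0.05 m, from -1 to 1, then the turn, a rotation vector about the tool's x, y, z each as a share of 8 degrees, from -1 to 1. In form: [[grip, [dx, dy, dz], [ax, ay, az]], ...]. A call has 1 to 8 rows; each row shifts and turns the commanded pose from where the row before left it, along the tool's axes as they then stand; what a row does not reach is not made up. A row lasts 1/8 s, in which the tool goes at most 62.5 mm and 10.7 degrees, less where a joint would pass 70% of its speed; a pose out of reach is approached as far as the arm can. A call with a number of a shift or a turn outside -1 to 1 is refused whole. A call with a gripper value outside its range is refused whole. The fingers move at their own pace and stop on an object; "force" is the grip in N (left out, the last holds). Time passes only in rows, so rows that do not move let the fingers close. It gives the time, the measured TCP pose, the force, the opening and the grip force at its end, in the units of the state.
- ctrl.get_obs(): the state, without advancing time (a new reading comes with each control period).
- imaging.get_image(name): name is "side" or "top" or "wrist"; returns a dict with "color" (420x560x3 uint8, blue, green, red), "fx", "fy", "cx", "cy" (pixels), "extrinsics" (4x4, takes a point from world to camera coordinates); the wrist camera has in their place "hand_eye" (4x4, takes a point from camera to tool coordinates, whose origin is the TCP and whose axes are the flange's). Camera axes: x right, y down, z forward; pixel columns grow to the right and rows downward; lengths in m; the calibration is good to about 2 mm. The wrist camera is an equidistant fisheye: a pixel r from the principal point sees the ray r / f radians off the axis. A picture is of the moment at which its call begins: read the wrist's pose just before it. There is no depth.
- ctrl.finish_job(): hands the job in; it is judged then, once.
The state is a dict: "t": time; "q": joint angles; "dq": joint speeds; "effort": joint torques, N m; "tool_pos": TCP position; "tool_rot": TCP orientation; "contact_force": force on the tool from outside, world axes, zero at the start; "wrist_torque": the same for the moment, N m; "opening": finger opening in m; "grip_force": force on a finger pad.
Only numpy, scipy, OpenCV 4.12 (cv2) and the standard library are available. Lean on these libraries where they do the work, as an engineer would, in place of code of your own. Each camera call takes 0.05 s, during which the arm holds its last target. There are 200 camera calls.

TASK

Pack the repair kit: press each canister and every kit tool that is on the bench (hole saw, sanding block, tape measure) upright and fully home into its own cutout of the tray's insert, and screw the cap of each canister down until it turns snug on its gasket, without overtightening it. Leave the yellow pencil and all else on the bench where it lies.

Things in the scene. Friction and masses are not known exactly. Their poses are not given: they have to be found in the camera images.
- kit: Fixed tray, 220 (x) x 286 (y) x 50 mm high, blue shell, dark rigid insert, handle at -x. Origin: centre of the underside, z up; cutouts lie along its x and y and open in its flat top, 50 mm above the bench. In each, two orange sprung rubber ribs, on the walls facing along kit x, stand 1.5 to 2.5 mm into the item's outline: it must be pressed down (about 5 to 12 N) and is then held.
- cut_square (a point): Centre of the floor of the square cutout, 53 x 53 mm, 30 mm deep, for the red-capped canister.
- cut_oblong (a point): Centre of the floor of the oblong cutout, 45 (kit x) x 59 (kit y) mm, 30 mm deep, for the green-capped canister.
- cut_round (a point): Centre of the floor of the round (octagonal) cutout, 55 mm across, 18 mm deep, for the hole saw.
- cut_block (a point): Centre of the floor of the large rectangular cutout, 66 (kit x) x 115 (kit y) mm, 15 mm deep, for the sanding block.
- cut_tape (a point): Centre of the floor of the narrow rectangular cutout, 42 (kit x) x 88 (kit y) mm, 22 mm deep, for the tape measure standing upright, either way round.
- canister_red: Square-shouldered cream canister with a red band and a ribbed round red screw cap: body 50 x 50 mm (x by y) and 58 mm tall, cap 42 mm across and 26 mm tall above it, top at 86 mm when screwed down (up to 5 mm more while it is loose). About 0.23 kg. Origin at the centre of the underside, z up. It belongs in the square cutout.
- canister_green: Square-shouldered cream canister with a green band and a ribbed round green screw cap: body 42 x 56 mm (x by y) and 58 mm tall, cap 38 mm across and 26 mm tall above it, top at 86 mm when screwed down (up to 5 mm more while it is loose). About 0.23 kg. Origin at the centre of the underside, z up. It belongs in the oblong cutout.
- gasket_red (a joint): How far the red cap has been turned on, clockwise, past first contact with its gasket, in rad; 0 until then. It takes about 0.12 N m to start and 1 N m per rad more. Let go, the cap springs back to about 0.12 rad at most and stays there. Snug: it stays above 0.04; beyond 0.5 (about 0.6 N m) it is overtightened.
- gasket_green (a joint): How far the green cap has been turned on, clockwise, past first contact with its gasket, in rad; 0 until then. It takes about 0.12 N m to start and 1 N m per rad more. Let go, the cap springs back to about 0.12 rad at most and stays there. Snug: it stays above 0.04; beyond 0.5 (about 0.6 N m) it is overtightened.
- cap_red (a joint): Turn of the red cap on its thread in rad: grows clockwise seen from above (tightening), negative while loose (starts at -1.4 to -2.4), 0 where the cap first meets its gasket and the thread ends. The cap sinks 1.9 mm per rad. Turning takes about 0.05 N m.
- cap_green (a joint): Turn of the green cap on its thread in rad: grows clockwise seen from above (tightening), negative while loose (starts at -1.4 to -2.4), 0 where the cap first meets its gasket and the thread ends. The cap sinks 1.9 mm per rad. Turning takes about 0.05 N m.
- cap_red_top (a point): Centre of the top face of the red cap, 86 mm above the canister's underside when screwed down. On the open bench the canister spins with its cap; seated in its cutout it cannot turn.
- cap_green_top (a point): Centre of the top face of the green cap, 86 mm above the canister's underside when screwed down. On the open bench the canister spins with its cap; seated in its cutout it cannot turn.
- hole_saw: Red cup-shaped hole saw, 52 mm across, 43 mm tall, standing on its closed back, teeth up. Origin at the centre of the underside. May be absent.
- sanding_block: Brown cork block wrapped in sandpaper, 62 (x) x 112 (y) x 30 mm high, 0.09 kg. Origin at the centre of the underside. May be absent.
- tape_measure: Yellow and black tape measure standing upright, case 34 thick (x; the belt clip makes 39) x 73 long (y from -31 to +42 mm) x 66 mm tall, 0.31 kg. Origin at the underside, z up. May be absent.
- pencil: Yellow carpenter's pencil, 14 x 160 x 8 mm, lying on the left of the bench, not part of the kit. Origin at the centre of its underside.
Not all that is in view belongs to the job. What is shaped like the canister_red but purple is not meant. What is shaped like the tape_measure but purple is not meant.

How it is judged:
By the outcome, as a careful person would: the job done as asked, in the order asked, and still so for the second after the job is handed in, with the robot touching nothing.
Of tape_measure, hole_saw, sanding_block only 2 to 3 are there at a start; the rules pass over those that are not, and their reading is None.
At some moment in a run one of hole_saw, sanding_block may be knocked a few centimetres aside while the robot is not near it.
It also fails if it takes over 210 s, if anything falls off the work surface, if the arm or the gripper's body presses on something with over 40 N, if the wrist force passes 120 N, or if a joint passes its speed limit or range.

## Working session

There is one attempt and no reset: what is moved stays moved. The work goes in short steps, Python scripts to look and compute and a tool call to move; the robot and the scene stay as the last step left them, time stands still between calls to the robot, and variables do not carry over. Pictures are saved under pics/ and viewed, at most 14 in all, crops included, and the job is handed in when it is done.

Besides the shell and the picture viewer there is one more tool, called after "Emit:" as name(argument=value, ...), one argument or row to a line, values as JSON. play_rows: Moves the arm, as the interface text tells. Shift numbers are shares of 0.05 m and turn numbers shares of 8 degrees, none past 1 either way. Its arguments: {"type":"object","properties":{"series":{"type":"array"},"force":{"type":"number"}},"required":["series"]}

```bash
ls; mkdir -p pics; python3 - <<'E'
from station import ctrl, imaging
import cv2
o=ctrl.get_obs()
print({k:o[k] for k in('t','tool_pos','tool_rot','opening')})
for n in('top','side'):
    d=imaging.get_image(n); cv2.imwrite(f'pics/{n}0.png',cv2.resize(d['color'],None,fx=1.42,fy=1.42,interpolation=cv2.INTER_CUBIC))
    print(n,d['fx'],d['fy'],d['cx'],d['cy'],d['extrinsics'])
E
```

```text
pics
{'t': 0.0, 'tool_pos': array([0.18132209, 0.59742301, 0.20289587]), 'tool_rot': array([-4.61297337e-01, -3.10700473e+00,  3.02939472e-03]), 'opening': 0.08530624223418963}
top 419.66646520030974 419.66646520030974 280.7288109438555 202.4589348707454 [[-0.01971544 -0.99980336  0.00212907  0.01479273]
 [-0.99339416  0.01934819 -0.11310921  0.48907575]
 [ 0.11304577 -0.00434501 -0.99358028  1.15785863]
 [ 0.          0.          0.          1.        ]]
side 399.2774094655068 399.2774094655068 278.0551564053361 211.07255861258037 [[ 0.21278143  0.97701704  0.01271851 -0.11375812]
 [ 0.41937067 -0.07956122 -0.90432199 -0.11816461]
 [-0.88252609  0.1977567  -0.42666144  1.76101127]
 [ 0.          0.          0.          1.        ]]
```

View pics/top0.png

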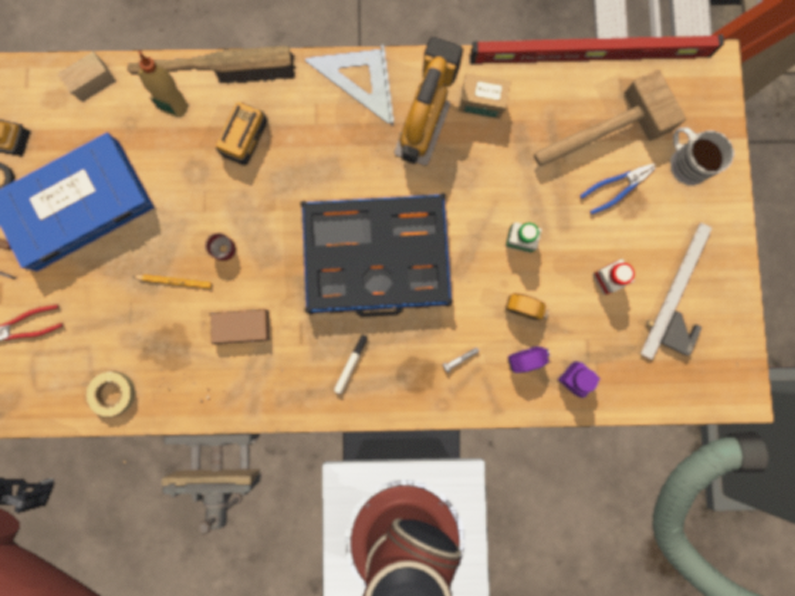

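View pics/side0.png

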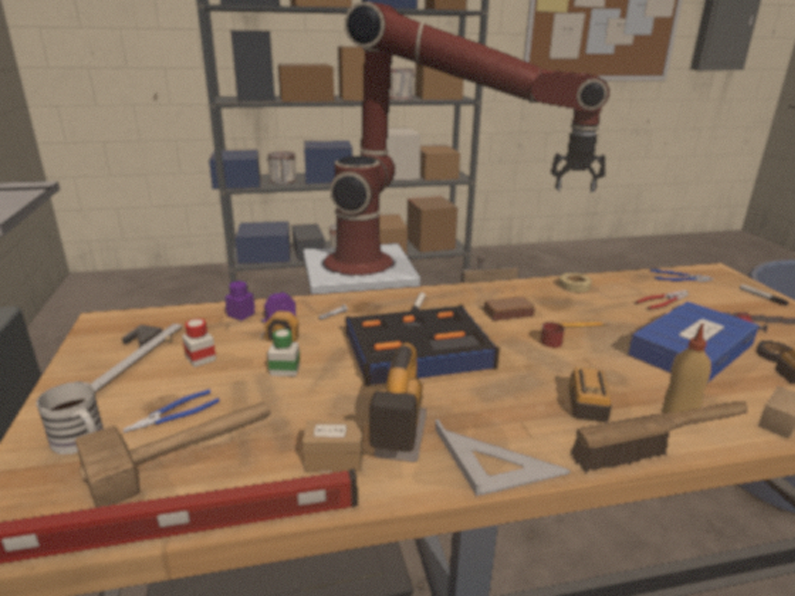

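The top view (1.42x) shows the tray at about (376,253), sanding block (239,327), hole saw (221,246), green canister (524,235), red canister (616,275), tape measure (526,306), pencil (174,282), and purple decoys at (528,358) and (580,379).

```bash
cat > h.py <<'E'
import numpy as np, cv2
from scipy.spatial.transform import Rotation as Ro
from station import ctrl, imaging
def ray(px,d,T=None):
    """origin and direction in world"""
    u=np.array(px,float)
    x=(u[0]-d['cx'])/d['fx']; y=(u[1]-d['cy'])/d['fy']
    if T is None:
        E=np.linalg.inv(d['extrinsics']); v=np.array([x,y,1.])
    else:
        E=T@d['hand_eye']; r=np.hypot(x,y)+1e-12; v=np.array([np.sin(r)*x/r,np.sin(r)*y/r,np.cos(r)])
    return E[:3,3],E[:3,:3]@v
def hit(px,z,d,T=None):
    o,v=ray(px,d,T); return o+v*(z-o[2])/v[2]
def proj(P,d,T=None):
    P=np.append(P,1.)
    if T is None:
        c=(d['extrinsics']@P)[:3]; return np.array([d['fx']*c[0]/c[2]+d['cx'],d['fy']*c[1]/c[2]+d['cy']])
    c=(np.linalg.inv(T@d['hand_eye'])@P)[:3]; r=np.hypot(c[0],c[1]); a=np.arctan2(r,c[2])
    return np.array([d['fx']*a*c[0]/r+d['cx'],d['fy']*a*c[1]/r+d['cy']])
def tool(o=None):
    o=o or ctrl.get_obs(); T=np.eye(4); T[:3,:3]=Ro.from_rotvec(o['tool_rot']).as_matrix(); T[:3,3]=o['tool_pos']; return T
def yaw(T):  # direction of tool y in world, deg
    return np.degrees(np.arctan2(T[1,1],T[0,1]))
def plan(pos,yawdeg=None):
    """from now to TCP pos, tool-y at yawdeg (mod 180, nearest), pointing down; in total shares"""
    T=tool(); y=yaw(T)
    if yawdeg is None: yawdeg=y
    dy=(yawdeg-y+90)%180-90
    a=np.radians(y+dy); G=np.eye(3); G[:,1]=[np.cos(a),np.sin(a),0]; G[:,2]=[0,0,-1]; G[:,0]=np.cross(G[:,1],G[:,2])
    if np.dot(G[:,1],T[:3,1])<-.2: pass
    rv=Ro.from_matrix(T[:3,:3].T@G).as_rotvec(degrees=True)/8
    dp=T[:3,:3].T@(np.array(pos)-T[:3,3])/.05
    dpG=G.T@(np.array(pos)-T[:3,3])/.05
    print('shift now-axes',dp.round(3),'| after-turn axes',dpG.round(3),'| turn',rv.round(3))
def wrist(name,crop=None,scale=1.42):
    T=tool(); d=imaging.get_image('wrist'); np.save('pics/%s.npy'%name,T); cv2.imwrite('pics/%s_raw.png'%name,d['color'])
    im=d['color']
    if crop: im=im[crop[1]:crop[3],crop[0]:crop[2]]
    cv2.imwrite('pics/%s.png'%name,cv2.resize(im,None,fx=scale,fy=scale,interpolation=cv2.INTER_CUBIC))
    d=dict(d); d.pop('color'); return T,d
E
python3 - <<'E'
from h import *
d=imaging.get_image('top')
for n,p,z in [('tray+x+y',(304,203),.05),('tray+x-y',(444,196),.05),('tray-x-y',(450,303),.05),('tray-x+y',(306,311),.05),('block',(239,325),.03),('saw',(221,246),.043),('greencap',(529,232),.088),('redcap',(623,273),.088),('tape',(526,301),.066),('pencil',(174,282),.008)]:
    print(n,hit(np.array(p)/1.42,z,d).round(3))
d=imaging.get_image('wrist'); print({k:d[k] for k in('fx','cx','cy','hand_eye')})
cv2.imwrite('pics/crop1.png',cv2.resize(d['color'],None,fx=1.42,fy=1.42))
d=imaging.get_image('top'); c=d['color'][130:285,200:460]; cv2.imwrite('pics/crop0.png',cv2.resize(c,None,fx=3,fy=3,interpolation=cv2.INTER_CUBIC))
print(yaw(tool()))
E
```

```text
tray+x+y [0.659 0.19  0.05 ]
tray+x-y [ 0.668 -0.088  0.05 ]
tray-x-y [ 0.454 -0.094  0.05 ]
tray-x+y [0.444 0.186 0.05 ]
block [0.421 0.321 0.03 ]
saw [0.577 0.355 0.043]
greencap [ 0.584 -0.245  0.088]
redcap [ 0.502 -0.42   0.088]
tape [ 0.454 -0.239  0.066]
pencil [0.512 0.459 0.008]
{'fx': 325.19226210127806, 'cx': 281.20400976903665, 'cy': 213.7554000774278, 'hand_eye': array([[ 3.51500031e-04, -9.64833826e-01, -2.62860352e-01,
         6.64775504e-02],
       [ 9.99999817e-01,  2.09454651e-04,  5.68404603e-04,
        -4.49695775e-04],
       [-4.93358665e-04, -2.62860503e-01,  9.64833723e-01,
        -1.70597759e-01],
       [ 0.00000000e+00,  0.00000000e+00,  0.00000000e+00,
         1.00000000e+00]])}
73.11036453554789
```

View pics/crop0.png

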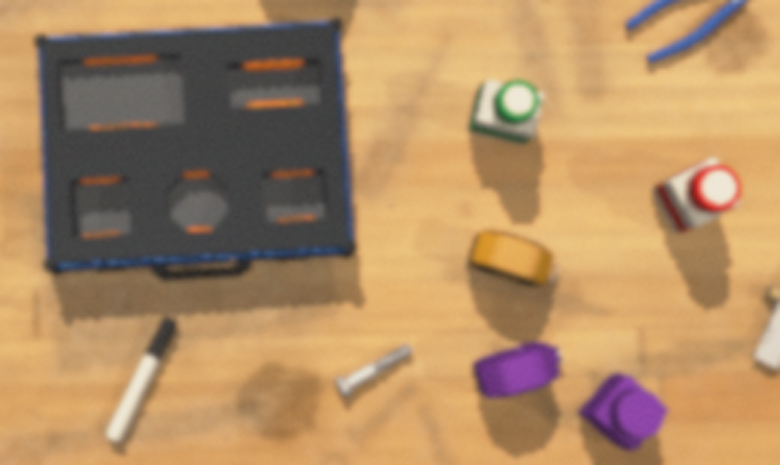

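The crop shows the tray's cutouts: block (123,95), tape (275,85), square (104,207), round (198,204) and oblong (295,196). I'll go closer with the wrist camera, starting on the left.

```bash
python3 - <<'E'
from h import *
plan([.47,.32,.2],0)
E
```

```text
shift now-axes [-7.136 -3.638  0.073] | after-turn axes [-5.555  5.771  0.07 ] | turn [-7.000e-03  4.000e-03  9.139e+00]
```

Emit:
play_rows(
  series=[
    [1, [-0.89, -0.45, 0], [0, 0, 0]],
    [1, [-0.89, -0.45, 0], [0, 0, 0]],
    [1, [-0.89, -0.45, 0], [0, 0, 0]],
    [1, [-0.89, -0.45, 0], [0, 0, 0]],
    [1, [-0.89, -0.45, 0], [0, 0, 0]],
    [1, [-0.89, -0.45, 0], [0, 0, 0]],
    [1, [-0.89, -0.45, 0], [0, 0, 0]],
    [1, [-0.89, -0.45, 0], [0, 0, 0]],
  ],
)

```text
t: 1.25
tool_pos: [0.4709, 0.3211, 0.2041]
tool_rot: [0.461, 3.107, 0.0]
contact_force: [0.1, 1.0, 0.3]
opening: 0.0855
grip_force: 0.0
```

Emit:
play_rows(
  series=[
    [1, [0, 0, 0], [0, 0, 1]],
    [1, [0, 0, 0], [0, 0, 1]],
    [1, [0, 0, 0], [0, 0, 1]],
    [1, [0, 0, 0], [0, 0, 1]],
    [1, [0, 0, 0], [0, 0, 1]],
    [1, [0, 0, 0], [0, 0, 1]],
    [1, [0, 0, 0], [0, 0, 1]],
    [1, [0, 0, 0], [0, 0, 1]],
  ],
)

```text
t: 2.25
tool_pos: [0.4698, 0.3223, 0.2039]
tool_rot: [-2.043, -2.386, 0.0]
contact_force: [0.6, 0.6, -0.3]
opening: 0.0852
grip_force: 0.0
```

Emit:
play_rows(
  series=[
    [1, [0, 0, 0], [0, 0, 1]],
    [1, [0, 0, 0], [0, 0, 0]],
    [1, [0, 0, 0], [0, 0, 0]],
  ],
)

```text
t: 2.62
tool_pos: [0.4699, 0.3223, 0.2041]
tool_rot: [-2.198, -2.245, 0.0]
contact_force: [-0.2, 0.6, 0.4]
opening: 0.0856
grip_force: 0.0
```

```bash
python3 - <<'E'
from h import *
T,d=wrist('w1'); print(T[:3,3],yaw(T),ctrl.get_obs()['t'],ctrl.get_obs()['q'].round(2))
E
```

```text
[0.46986213 0.32233796 0.2040507 ] 1.2221919737841171 2.675 [ 0.47 -0.08  1.74 -0.    1.48  0.45]
```

View pics/w1.png

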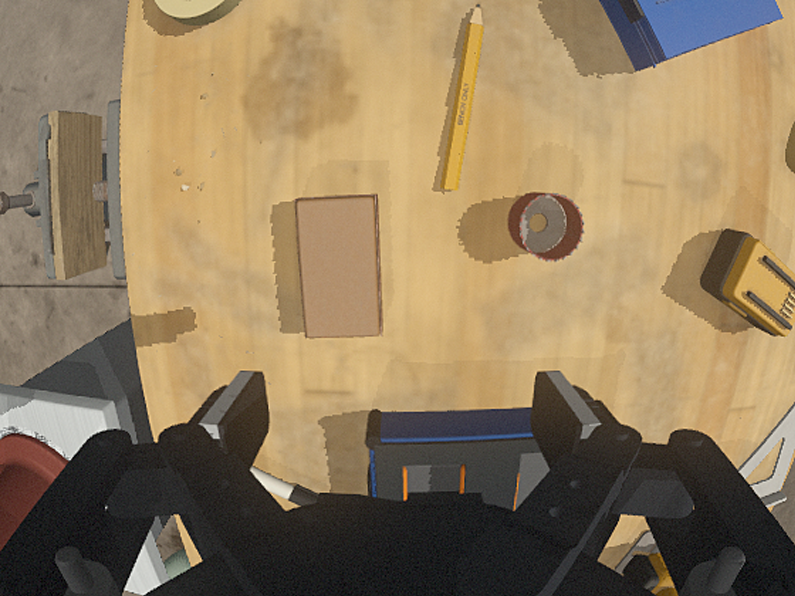

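The wrist view (1.42x) shows the sanding block's top face with corners (297,199), (377,194), (381,336) and (304,338), and the hole saw's rim centred at about (547,228). Next is a view of the tray.

```bash
python3 - <<'E'
from h import *
T=np.load('pics/w1.npy'); d=imaging.get_image('wrist')
c=[hit(np.array(p)/1.42,.03,d,T) for p in [(297,199),(377,194),(381,336),(304,338)]]
print(np.round(c,4), np.mean(c,0)); 
s=lambda a,b: print(np.linalg.norm(a-b), np.degrees(np.arctan2(*(a-b)[[1,0]])))
s(c[1],c[0]);s(c[2],c[3]);s(c[0],c[3]);s(c[1],c[2])
for p in [(509,228),(584,228),(547,194),(547,260),(547,228)]: print(hit(np.array(p)/1.42,.043,d,T).round(4))
plan([.555,-.11,.2],0)
E
```

```text
[[0.3917 0.3745 0.03  ]
 [0.4521 0.3783 0.03  ]
 [0.4565 0.2678 0.03  ]
 [0.3946 0.2644 0.03  ]] [0.4236983  0.32125398 0.03      ]
0.060512768481394065 3.6173190269165643
0.06205055572602797 3.1516878762600213
0.11015712674943805 91.49752362503025
0.1106151501006851 92.30213968379915
[0.5494 0.3572 0.043 ]
[0.6091 0.3606 0.043 ]
[0.5772 0.3841 0.043 ]
[0.5808 0.3346 0.043 ]
[0.5788 0.3588 0.043 ]
shift now-axes [-8.68   1.524  0.082] | after-turn axes [-8.647  1.702  0.082] | turn [-0.     0.     0.147]
```

Emit:
play_rows(
  series=[
    [1, [-1, 0.19, 0], [0, 0, 0]],
    [1, [-1, 0.19, 0], [0, 0, 0]],
    [1, [-1, 0.19, 0], [0, 0, 0]],
    [1, [-1, 0.19, 0], [0, 0, 0]],
    [1, [-1, 0.19, 0], [0, 0, 0]],
    [1, [-1, 0.19, 0], [0, 0, 0]],
    [1, [-1, 0.19, 0], [0, 0, 0]],
    [1, [-1, 0.19, 0], [0, 0, 0]],
  ],
)

```text
t: 3.72
tool_pos: [0.5538, -0.0778, 0.2043]
tool_rot: [2.199, 2.243, 0.001]
contact_force: [0.7, 1.3, 0.4]
opening: 0.0857
grip_force: 0.0
```

Emit:
play_rows(
  series=[
    [1, [-0.7, 0.18, 0], [0, 0, 0]],
    [1, [0, 0, 0], [0, 0, 0]],
    [1, [0, 0, 0], [0, 0, 0]],
  ],
)

```text
t: 4.1
tool_pos: [0.5632, -0.1105, 0.204]
tool_rot: [-2.199, -2.243, -0.0]
contact_force: [-0.7, 0.3, 0.2]
opening: 0.0854
grip_force: 0.0
```

```bash
python3 - <<'E'
from h import *
T,d=wrist('w2',(60,0,500,320),1.8); print(T[:3,3],yaw(T),ctrl.get_obs()['t'],ctrl.get_obs()['q'].round(2))
E
```

```text
[ 0.56318465 -0.11050929  0.20395594] 1.1335502222272928 4.15 [-0.32 -0.07  1.73  0.    1.48 -0.34]
```

View pics/w2.png

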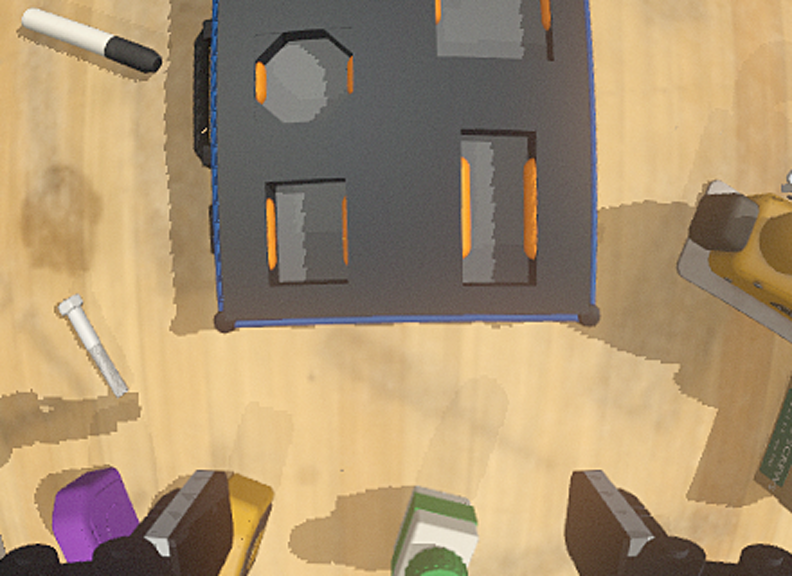

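The crop (origin (60,0), 1.8x) shows the oblong cutout at (267..347, 181..285), the tape cutout at (461..537, 131..284) and the octagon at (256..354, 30..123). I need one more view for the far half.

Emit:
play_rows(
  series=[
    [1, [0.8, 0, 0], [0, 0, 0]],
    [1, [0.8, 0, 0], [0, 0, 0]],
    [1, [0.8, 0, 0], [0, 0, 0]],
    [1, [0, 0, 0], [0, 0, 0]],
    [1, [0, 0, 0], [0, 0, 0]],
  ],
)

```text
t: 4.78
tool_pos: [0.5608, 0.0096, 0.2042]
tool_rot: [2.198, 2.244, -0.0]
contact_force: [-0.3, 0.6, -0.2]
opening: 0.0856
grip_force: 0.0
```

```bash
python3 - <<'E'
from h import *
T,d=wrist('w3',(60,0,500,320),1.8); print(T[:3,3],yaw(T),ctrl.get_obs()['t'])
E
```

```text
[0.56079523 0.00957314 0.20421968] 1.2029811798717795 4.825
```

View pics/w3.png

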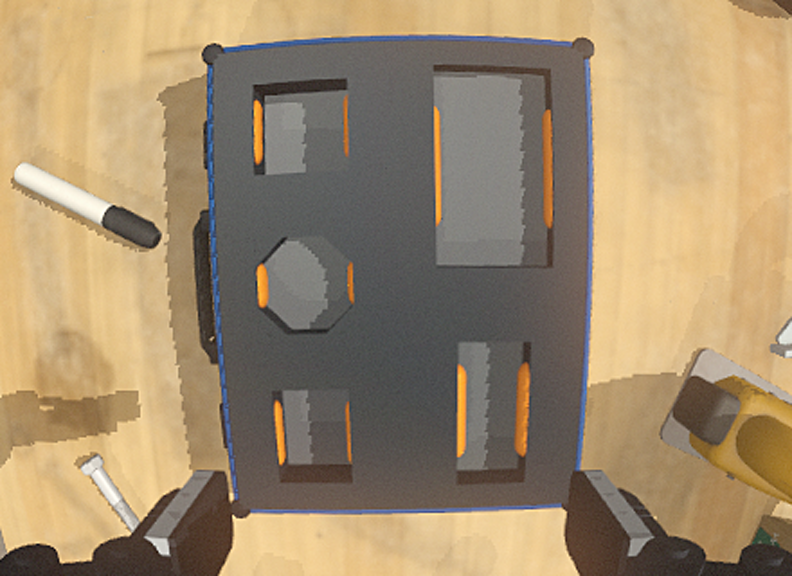

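This shows the whole tray: square (254..348, 80..174), block (434..552, 66..266), octagon centred at (306,284), oblong (274..352, 390..482) and tape (457..529, 342..471).

```bash
python3 - <<'E'
from h import *
d=imaging.get_image('wrist')
V={'w3':{'square':[(254,82),(347,79),(349,171),(255,175)],'block':[(433,66),(550,68),(553,266),(436,266)],
'round':[(258,284),(306,236),(354,284),(306,332)],'oblong':[(273,390),(351,389),(353,482),(277,482)],'tape':[(457,342),(530,342),(527,471),(457,471)],'rim':[(213,55),(583,47),(572,508),(240,508)]},
'w2':{'oblong':[(267,183),(346,180),(348,282),(271,286)],'tape':[(461,132),(537,131),(537,284),(462,284)],'round':[(256,77),(305,30),(354,77),(305,123)]}}
for w in V:
    T=np.load(f'pics/{w}.npy')
    for n,q in V[w].items():
        c=np.array([hit(np.array(p)/1.8+[60,0],.05,d,T) for p in q])[:,:2]
        A=lambda a,b:np.degrees(np.arctan2(*(a-b)[::-1]))
        print(w,n,c.mean(0).round(4),'w',np.linalg.norm(c[1]-c[0]).round(4),np.linalg.norm(c[2]-c[3]).round(4),'l',np.linalg.norm(c[0]-c[3]).round(4),np.linalg.norm(c[1]-c[2]).round(4),'ang',A(c[1],c[0]).round(1),A(c[2],c[3]).round(1),A(c[0],c[3]).round(1)-90,A(c[1],c[2]).round(1)-90)
E
```

```text
w3 square [0.5043 0.1339] w 0.0525 0.0527 l 0.0545 0.053 ang -0.2 1.4 2.200000000000003 2.5999999999999943
w3 block [0.6117 0.1142] w 0.0662 0.0666 l 0.1136 0.1148 ang 3.6 2.5 2.0999999999999943 2.299999999999997
w3 round [0.5083 0.0445] w 0.0386 0.0387 l 0.0388 0.038 ang 44.2 45.4 45.099999999999994 45.30000000000001
w3 oblong [ 0.5112 -0.0462] w 0.046 0.0473 l 0.0591 0.0589 ang 2.0 2.2 -0.29999999999999716 0.9000000000000057
w3 tape [ 0.6175 -0.0262] w 0.0424 0.0435 l 0.0793 0.0804 ang 1.7 0.2 2.9000000000000057 3.5999999999999943
w3 rim [0.5627 0.0451] w 0.2109 0.212 l 0.2758 0.2815 ang 2.6 1.1 2.200000000000003 2.4000000000000057
w2 oblong [ 0.5116 -0.0465] w 0.0442 0.0438 l 0.0583 0.0569 ang 1.3 3.1 2.200000000000003 1.7999999999999972
w2 tape [ 0.6178 -0.0299] w 0.0428 0.0429 l 0.0852 0.0871 ang 4.8 2.3 1.9000000000000057 2.0
w2 round [0.5082 0.0432] w 0.0384 0.0374 l 0.0405 0.0409 ang 45.5 45.0 45.30000000000001 43.900000000000006
```

```bash
python3 - <<'E'
from h import *
plan([.579,.3592,.022],2.2)
E
```

```text
shift now-axes [7.004 0.494 3.641] | after-turn axes [6.992 0.63  3.643] | turn [ 0.     0.002 -0.139]
```

Emit:
play_rows(
  series=[
    [1, [0.99, 0.09, 0], [0, 0, -0.139]],
    [1, [1, 0.09, 0], [0, 0, 0]],
    [1, [1, 0.09, 0], [0, 0, 0]],
    [1, [1, 0.09, 0], [0, 0, 0]],
    [1, [1, 0.09, 0], [0, 0, 0]],
    [1, [1, 0.09, 0], [0, 0, 0]],
    [1, [1, 0.09, 0], [0, 0, 0]],
    [1, [0, 0, 0.5], [0, 0, 0]],
  ],
)

```text
t: 5.88
tool_pos: [0.5816, 0.3625, 0.1814]
tool_rot: [2.174, 2.266, 0.009]
contact_force: [-0.6, -0.2, -0.5]
opening: 0.0854
grip_force: 0.0
```

Emit:
play_rows(
  series=[
    [1, [0, 0, 0.5], [0, 0, 0]],
    [1, [0, 0, 0], [0, 0, 0]],
    [1, [0, 0, 0], [0, 0, 0]],
  ],
)

```text
t: 6.25
tool_pos: [0.5807, 0.359, 0.1551]
tool_rot: [2.179, 2.263, 0.002]
contact_force: [-0.3, 1.0, 1.3]
opening: 0.0852
grip_force: 0.0
```

```bash
python3 - <<'E'
from h import *
T,d=wrist('w4',(180,130,400,310),3.6); print(T[:3,3],yaw(T),ctrl.get_obs()['t'])
plan([.579,.3592,.022],2.2); print(proj([.579,.3592,.043],d,T))
E
```

```text
[0.5807491  0.35900926 0.15512981] 2.163921464582131 6.3
shift now-axes [-2.000e-03 -4.600e-02  2.676e+00] | after-turn axes [ 0.    -0.04   2.676] | turn [ 0.016 -0.007 -0.004]
[279.21911523 201.81429432]
```

View pics/w4.png

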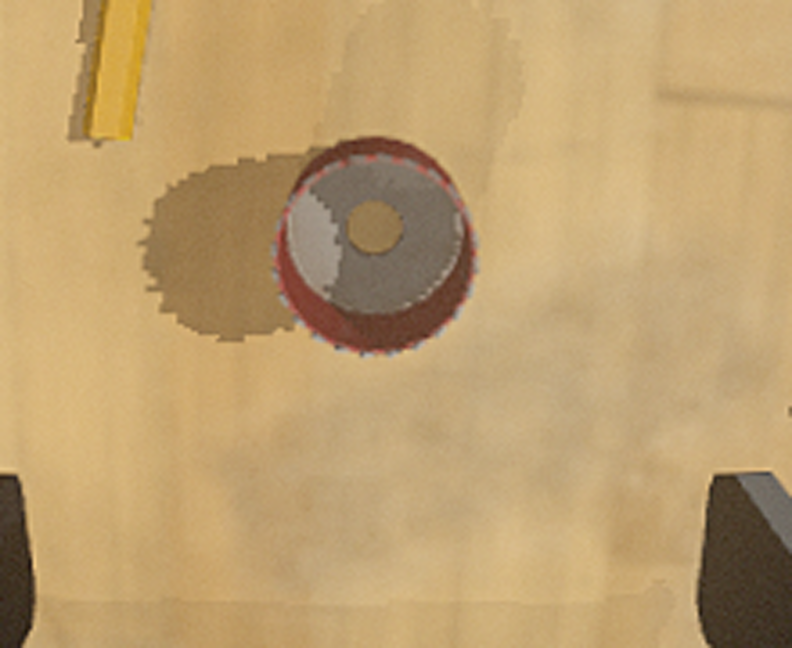

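The saw's rim ring is centred at crop (375.5,254.5), which is raw (284.3,200.7). The centre hole in the saw's back is at (376,228).

```bash
python3 - <<'E'
from h import *
T=np.load('pics/w4.npy');d=imaging.get_image('wrist')
a=hit((284.3,200.7),.043,d,T); b=hit((376/3.6+180,228/3.6+130),.004,d,T); print(a,b)
for p in [(274,254),(477,254),(375,155),(375,354)]: print(hit(np.array(p)/3.6+[180,130],.043,d,T))
plan([a[0],(a[1]+b[1])/2,.022],2.2)
E
```

```text
[0.58349072 0.36039099 0.043     ] [0.5841195  0.35913763 0.004     ]
[0.5583291  0.35959767 0.043     ]
[0.60869873 0.36151126 0.043     ]
[0.58237704 0.38523587 0.043     ]
[0.58441885 0.33456168 0.043     ]
shift now-axes [2.000e-03 4.200e-02 2.682e+00] | after-turn axes [0.005 0.049 2.682] | turn [ 0.019 -0.008 -0.002]
```

Emit:
play_rows(
  series=[
    [1, [0, 0.05, 0.6], [0, 0, 0]],
    [1, [0, 0, 0.7], [0, 0, 0]],
    [1, [0, 0, 0.7], [0, 0, 0]],
    [1, [0, 0, 0.68], [0, 0, 0]],
    [1, [0, 0, 0], [0, 0, 0]],
    [0.4, [0, 0, 0], [0, 0, 0]],
    [0.4, [0, 0, 0], [0, 0, 0]],
    [0.4, [0, 0, 0], [0, 0, 0]],
  ],
  force=50,
)

```text
t: 7.35
tool_pos: [0.5835, 0.3601, 0.0221]
tool_rot: [2.177, 2.263, 0.004]
contact_force: [-0.3, 0.6, -0.5]
opening: 0.0348
grip_force: 0.0
```

Emit:
play_rows(
  series=[
    [0.4, [0, 0, 0], [0, 0, 0]],
    [0.4, [0, 0, 0], [0, 0, 0]],
    [0.4, [0, 0, 0], [0, 0, 0]],
    [0.4, [0, 0, 0], [0, 0, 0]],
  ],
)

```text
t: 7.85
tool_pos: [0.5823, 0.3595, 0.02]
tool_rot: [-2.178, -2.264, 0.0]
contact_force: [-0.2, 0.2, 0.4]
opening: 0.0342
grip_force: 0.0
```

The fingers closed without touching the saw, so it may have been knocked. I'll look.

```bash
python3 - <<'E'
from h import *
wrist('w5',(100,80,470,350),2.1); 
a=imaging.get_image('side')['color'];cv2.imwrite('pics/s5.png',cv2.resize(a[150:330,300:520],None,fx=3.6,fy=3.3))
i=cv2.imread('pics/w5.png'); 
E
```

```text
(no output)
```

View pics/w5.png

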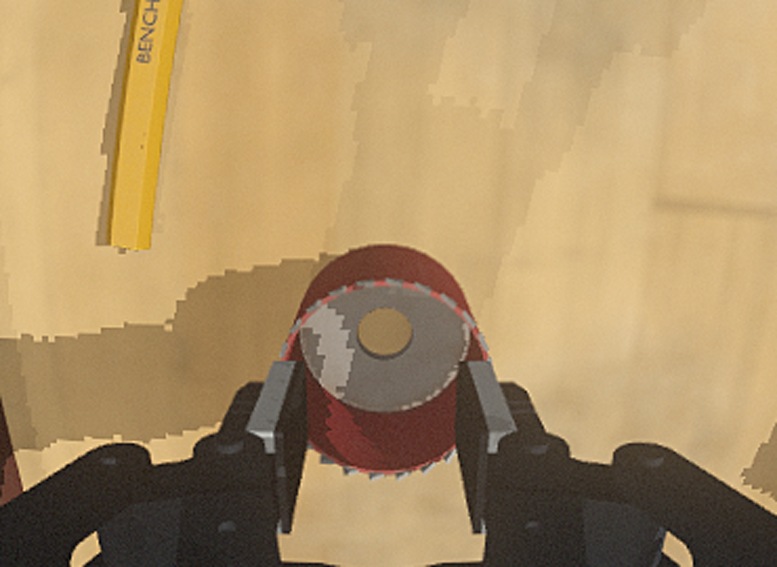

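```bash
python3 - <<'E'
from h import *
T=np.load('pics/w5.npy');d=imaging.get_image('wrist'); print(T[:3,3])
for dz in (0,-.005,-.019,-.03,-.05):
  for y in(-.017,.017):
    P=(T@[.011,y,dz,1])[:3]; print(dz,y,((proj(P,d,T)-[100,80])*2.1).round(),((proj((T@[-.011,y,dz,1])[:3],d,T)-[100,80])*2.1).round())
for z in (0,.01,.043): print(z,((proj([.5835,.3597,z],d,T)-[100,80])*2.1).round())
o=ctrl.get_obs(); print(o['opening'],o['grip_force'],o['contact_force'])
E
```

```text
[0.58234251 0.3595226  0.02001127]
0 -0.017 [317. 312.] [319. 389.]
0 0.017 [446. 312.] [443. 389.]
-0.005 -0.017 [315. 318.] [317. 396.]
-0.005 0.017 [448. 318.] [445. 396.]
-0.019 -0.017 [310. 337.] [313. 420.]
-0.019 0.017 [453. 337.] [450. 420.]
-0.03 -0.017 [305. 354.] [308. 441.]
-0.03 0.017 [458. 354.] [454. 441.]
-0.05 -0.017 [294. 391.] [299. 487.]
-0.05 0.017 [469. 391.] [464. 487.]
0 [385. 327.]
0.01 [385. 338.]
0.043 [386. 386.]
0.03423080354180786 0.0 [-0.15157717 -0.21958378  0.64191316]
```

View pics/s5.png

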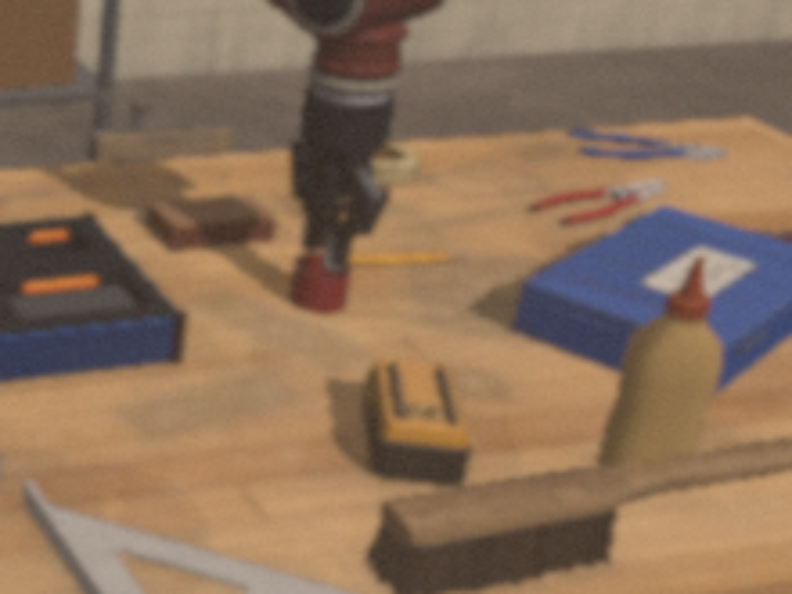

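The side view shows the fingers over or behind the saw's top rather than around it. I'll work out the real fingertip position from the pixels.

```bash
python3 - <<'E'
from h import *
d=imaging.get_image('wrist'); I=np.eye(4)
def onY(px,y):
    o,v=ray(px,d,I); return (o+v*(y-o[1])/v[1]).round(4)
print('34mm',onY((245.2,252.4),-.0171),onY((317.6,252.4),.0171))
print('open',onY((185.6,261.9),-.0427),onY((377.8,261.9),.0427))
E
```

```text
34mm [ 0.0088 -0.0171 -0.0293] [ 0.0081  0.0171 -0.0276]
open [ 0.0088 -0.0427 -0.0418] [ 0.0089  0.0427 -0.042 ]
```

The fingertips actually sit 28 mm (at 34 mm opening) to 42 mm (open) behind the reported TCP. I'll reopen, go 25 mm deeper and close on the saw, watching the forces.

Emit:
play_rows(
  series=[
    [1, [0, 0.02, -0.3], [0, 0, 0]],
    [1, [0, 0, 0], [0, 0, 0]],
    [1, [0, 0, 0], [0, 0, 0]],
    [1, [0, 0, 0], [0, 0, 0]],
    [1, [0, 0, 0.3], [0, 0, 0]],
    [1, [0, 0, 0.25], [0, 0, 0]],
    [1, [0, 0, 0.25], [0, 0, 0]],
    [1, [0, 0, 0], [0, 0, 0]],
  ],
)

```text
t: 9.05
tool_pos: [0.5818, 0.3588, -0.0074]
tool_rot: [-2.177, -2.263, 0.006]
contact_force: [-0.1, -0.6, 0.3]
opening: 0.0853
grip_force: 0.0
```

Emit:
play_rows(
  series=[
    [0.3, [0, 0, 0], [0, 0, 0]],
    [0.3, [0, 0, 0], [0, 0, 0]],
    [0.3, [0, 0, 0], [0, 0, 0]],
    [0.3, [0, 0, 0], [0, 0, 0]],
    [0.3, [0, 0, 0], [0, 0, 0]],
    [0.3, [0, 0, 0], [0, 0, 0]],
  ],
)

```text
t: 9.8
tool_pos: [0.5844, 0.36, -0.0036]
tool_rot: [2.177, 2.263, 0.003]
contact_force: [1.2, 0.1, 5.8]
opening: 0.0492
grip_force: 52.5
```

```bash
python3 - <<'E'
from h import *
wrist('w6',(100,80,470,350),2.1); o=ctrl.get_obs(); print(o['opening'],o['grip_force'],o['contact_force'],o['tool_pos'],o['q'])
E
```

```text
0.04888624791513902 52.45976524427533 [-0.28799467  0.33122808  6.63564612] [ 0.58438643  0.36005841 -0.00357526] [ 4.43891718e-01  3.84632704e-01  1.59470885e+00 -1.73081144e-05
  1.15996073e+00  4.05092316e-01]
```

View pics/w6.png

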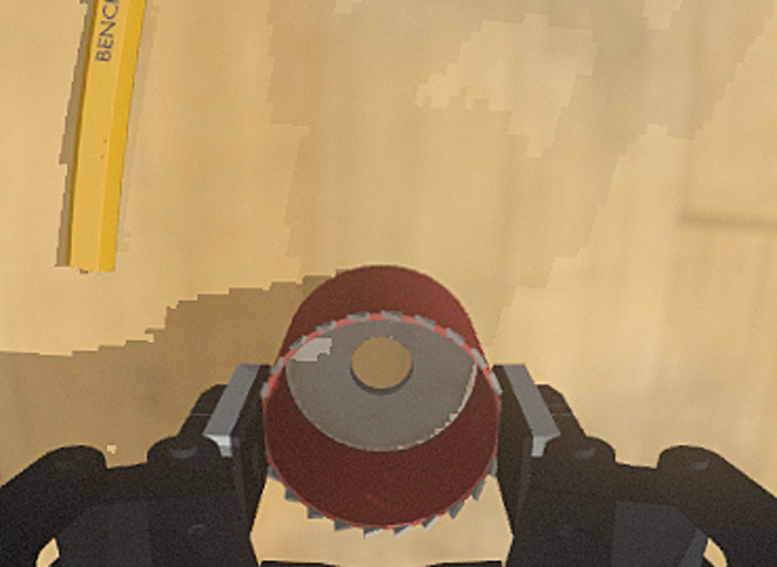

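The saw is now held from outside, with its rim ring at crop (265..498, 315..528). Next I'll carry it to the round cutout.

```bash
python3 - <<'E'
from h import *
T=np.load('pics/w6.npy');d=imaging.get_image('wrist')
P=[hit(np.array(p)/2.1+[100,80],.043,d,T) for p in [(265,420),(498,420),(381,315),(381,526)]]
print(np.round(P,4)); c=(P[2]+P[3])/2; print(c,(np.linalg.inv(T)@np.append(c,1)).round(4))
plan([.5082,.0440,.11],2.2)
E
```

```text
[[0.5604 0.3619 0.043 ]
 [0.608  0.3637 0.043 ]
 [0.5832 0.3855 0.043 ]
 [0.5851 0.3366 0.043 ]]
[0.58415692 0.36105044 0.043     ] [ 1.10e-03 -1.00e-04 -4.66e-02  1.00e+00]
shift now-axes [-6.255 -1.763 -2.281] | after-turn axes [-6.257 -1.765 -2.272] | turn [ 0.015 -0.006  0.003]
```

Emit:
play_rows(
  series=[
    [0.3, [0, 0, -0.9], [0, 0, 0]],
    [0.3, [0, 0, -0.9], [0, 0, 0]],
    [0.3, [-0.7, -0.2, -0.47], [0, 0, 0]],
    [0.3, [-0.95, -0.26, 0], [0, 0, 0]],
    [0.3, [-0.95, -0.26, 0], [0, 0, 0]],
    [0.3, [-0.95, -0.26, 0], [0, 0, 0]],
    [0.3, [-0.95, -0.26, 0], [0, 0, 0]],
    [0.3, [-0.95, -0.26, 0], [0, 0, 0]],
  ],
)

```text
t: 10.9
tool_pos: [0.5173, 0.0829, 0.1072]
tool_rot: [-2.177, -2.263, 0.003]
contact_force: [-0.0, -1.0, -1.3]
opening: 0.0489
grip_force: 52.7
```

Emit:
play_rows(
  series=[
    [0.3, [-0.81, -0.265, 0], [0, 0, 0]],
    [0.3, [0, 0, 0], [0, 0, 0]],
    [0.3, [0, 0, 0], [0, 0, 0]],
    [0.3, [0, 0, 0], [0, 0, 0]],
  ],
)

```text
t: 11.4
tool_pos: [0.5072, 0.0442, 0.1082]
tool_rot: [-2.176, -2.265, 0.001]
contact_force: [-0.4, -0.5, -2.9]
opening: 0.0489
grip_force: 52.7
```

```bash
python3 - <<'E'
from h import *
plan([.5082,.0440,.0285],2.2); o=ctrl.get_obs(); print(o['opening'],o['contact_force'],o['t'])
E
```

```text
shift now-axes [-0.006  0.021  1.594] | after-turn axes [-0.005  0.02   1.594] | turn [-0.006 -0.002  0.012]
0.04892727429979737 [-0.36670454 -0.54993997 -2.88250177] 11.4
```

Emit:
play_rows(
  series=[
    [0.3, [0, 0.02, 0.6], [0, 0, 0]],
    [0.3, [0, 0, 0.5], [0, 0, 0]],
    [0.3, [0, 0, 0.1], [0, 0, 0]],
    [0.3, [0, 0, 0.1], [0, 0, 0]],
    [0.3, [0, 0, 0], [0, 0, 0]],
  ],
)

```text
t: 12.02
tool_pos: [0.5089, 0.0437, 0.0443]
tool_rot: [2.177, 2.264, 0.001]
contact_force: [0.5, -0.6, -1.4]
opening: 0.0489
grip_force: 52.7
```

Emit:
play_rows(
  series=[
    [0.3, [0, 0, 0.1], [0, 0, 0]],
    [0.3, [0, 0, 0.1], [0, 0, 0]],
    [0.3, [0, 0, 0.1], [0, 0, 0]],
    [0.3, [0, 0, 0], [0, 0, 0]],
  ],
)

```text
t: 12.52
tool_pos: [0.5078, 0.0433, 0.0284]
tool_rot: [-2.177, -2.264, 0.002]
contact_force: [-3.6, 0.4, 0.6]
opening: 0.049
grip_force: 52.9
```

Emit:
play_rows(
  series=[
    [0.3, [0, 0, 0.06], [0, 0, 0]],
    [0.3, [0, 0, 0.06], [0, 0, 0]],
    [0.3, [0, 0, 0], [0, 0, 0]],
  ],
)

```text
t: 12.9
tool_pos: [0.508, 0.0433, 0.0282]
tool_rot: [-2.175, -2.262, 0.006]
contact_force: [-24.7, -0.8, 37.2]
opening: 0.0487
grip_force: 56.8
```

Emit:
play_rows(
  series=[
    [0.3, [0, 0, -0.08], [0, 0, 0]],
    [0.75, [0, 0, 0], [0, 0, 0]],
    [0.75, [0, 0, 0], [0, 0, 0]],
    [0.75, [0, 0, -0.4], [0, 0, 0]],
    [1, [0, 0, -0.9], [0, 0, 0]],
    [1, [0, 0, -0.9], [0, 0, 0]],
    [1, [0, 0, -0.9], [0, 0, 0]],
    [1, [0, 0, 0], [0, 0, 0]],
  ],
)

```text
t: 13.9
tool_pos: [0.5118, 0.0433, 0.1869]
tool_rot: [2.173, 2.258, 0.011]
contact_force: [0.5, 0.6, -0.3]
opening: 0.0855
grip_force: 0.0
```

```bash
python3 - <<'E'
from h import *
wrist('w7',(60,0,500,320),1.8)
# block still in place? 
d=imaging.get_image('top'); cv2.imwrite('pics/t7.png',d['color'])
a=d['color']; b=cv2.imread('pics/top0.png'); b=cv2.resize(b,(a.shape[1],a.shape[0]))
print(np.abs(a[200:260,140:200].astype(int)-b[200:260,140:200]).mean())
plan([.4237,.3212,.15],2.7)
E
```

```text
6.6584259259259255
shift now-axes [ 5.617 -1.485  0.631] | after-turn axes [ 5.629 -1.438  0.633] | turn [ 0.008  0.    -0.06 ]
```

View pics/w7.png

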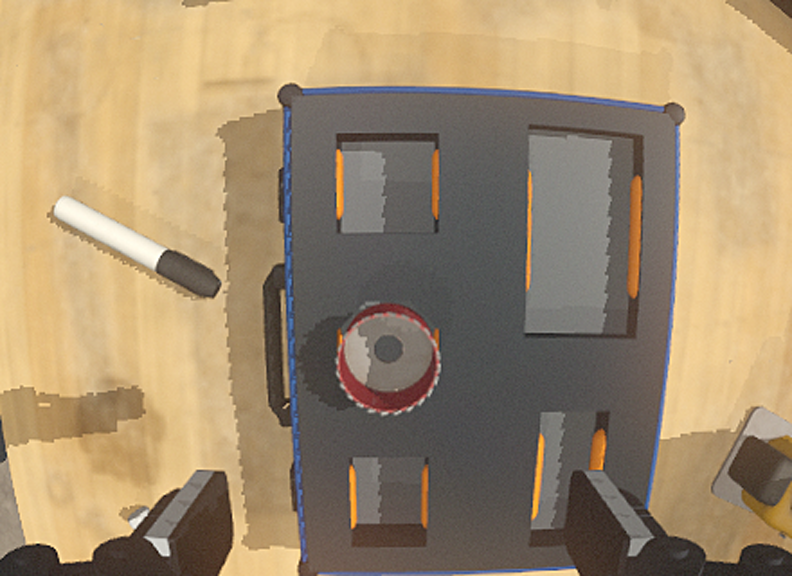

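The saw sits in the octagon with its rim at (388,362). Next I'll check that the block hasn't been moved, then pick it.

```bash
cat >> h.py <<'E'
def moved(n,box,pad=25):
    """shift in px of a patch of the top view since the start"""
    b=cv2.resize(cv2.imread('pics/top0.png'),(560,420),interpolation=cv2.INTER_AREA); a=imaging.get_image('top')['color']
    x0,y0,x1,y1=box; r=cv2.matchTemplate(a[y0-pad:y1+pad,x0-pad:x1+pad],b[y0:y1,x0:x1],cv2.TM_CCOEFF_NORMED)
    _,v,_,l=cv2.minMaxLoc(r); print(n,'shift',l[0]-pad,l[1]-pad,'score',round(v,3))
E
python3 - <<'E'
from h import *
moved('block',(143,213,193,248))
E
```

```text
block shift 0 0 score 0.997
```

Emit:
play_rows(
  series=[
    [1, [0.95, -0.24, 0], [0, 0, -0.06]],
    [1, [0.95, -0.24, 0], [0, 0, 0]],
    [1, [0.95, -0.24, 0], [0, 0, 0]],
    [1, [0.95, -0.24, 0], [0, 0, 0]],
    [1, [0.95, -0.24, 0], [0, 0, 0]],
    [1, [0.87, -0.25, 0.5], [0, 0, 0]],
    [1, [0, 0, 0], [0, 0, 0]],
    [1, [0, 0, 0], [0, 0, 0]],
  ],
)

```text
t: 15.05
tool_pos: [0.4225, 0.3202, 0.1551]
tool_rot: [-2.168, -2.273, 0.004]
contact_force: [-0.4, 0.4, 0.9]
opening: 0.0853
grip_force: 0.0
```

```bash
python3 - <<'E'
from h import *
moved('block',(143,213,193,248))
T,d=wrist('w8',(120,120,440,360),2.4)
for dx,dy in [(-31,-56),(31,-56),(31,56),(-31,56)]:
    a=np.radians(2.7); P=[.4237+(dx*np.cos(a)-dy*np.sin(a))/1e3,.3212+(dx*np.sin(a)+dy*np.cos(a))/1e3,.03]; print(((proj(P,d,T)-[120,120])*2.4).round())
plan([.4237,.3212,-.0175],2.7)
E
```

```text
block shift -25 25 score 0.26
[313. 319.]
[464. 319.]
[471.  42.]
[307.  42.]
shift now-axes [2.500e-02 3.000e-03 3.481e+00] | after-turn axes [2.400e-02 3.000e-03 3.481e+00] | turn [ 0.     0.002 -0.009]
```

View pics/w8.png

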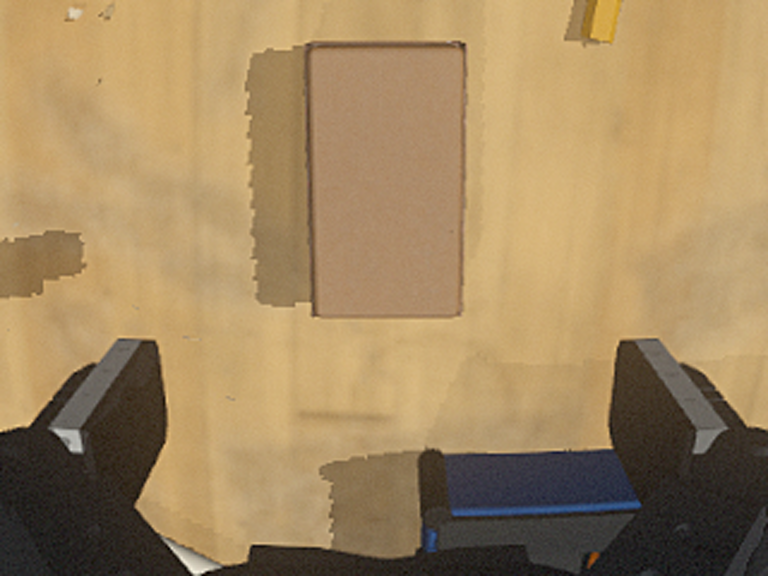

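The block's corners at (310,43), (465,44), (462,317) and (316,317) match the prediction within 1 mm, so I'll descend.

Emit:
play_rows(
  series=[
    [1, [0.025, 0, 0.8], [0, 0, 0]],
    [1, [0, 0, 0.9], [0, 0, 0]],
    [1, [0, 0, 0.9], [0, 0, 0]],
    [1, [0, 0, 0.5], [0, 0, 0]],
    [1, [0, 0, 0.36], [0, 0, 0]],
    [1, [0, 0, 0], [0, 0, 0]],
  ],
)

```text
t: 15.9
tool_pos: [0.4227, 0.3212, -0.0172]
tool_rot: [-2.169, -2.272, 0.003]
contact_force: [0.1, 0.0, 0.6]
opening: 0.0858
grip_force: 0.0
```

Emit:
play_rows(
  series=[
    [0.5, [0, 0, 0], [0, 0, 0]],
    [0.5, [0, 0, 0], [0, 0, 0]],
    [0.5, [0, 0, 0], [0, 0, 0]],
    [0.5, [0, 0, 0], [0, 0, 0]],
    [0.5, [0, 0, 0], [0, 0, 0]],
  ],
)

```text
t: 16.52
tool_pos: [0.4247, 0.323, -0.0143]
tool_rot: [2.168, 2.272, 0.005]
contact_force: [0.3, 0.5, 6.9]
opening: 0.0608
grip_force: 56.6
```

```bash
python3 - <<'E'
from h import *
plan([.6117,.1142,.07],2.2); print(tool()[:3,3])
E
```

```text
shift now-axes [-4.344  3.544 -1.68 ] | after-turn axes [-4.316  3.576 -1.686] | turn [ 0.024 -0.011  0.063]
[ 0.42472717  0.32296377 -0.01429861]
```

Emit:
play_rows(
  series=[
    [0.5, [0, 0, -0.8], [0, 0, 0.06]],
    [0.5, [0, 0, -0.88], [0, 0, 0]],
    [0.5, [-0.8, 0.66, 0], [0, 0, 0]],
    [0.5, [-0.9, 0.74, 0], [0, 0, 0]],
    [0.5, [-0.9, 0.74, 0], [0, 0, 0]],
    [0.5, [-0.9, 0.74, 0], [0, 0, 0]],
    [0.5, [-0.82, 0.7, 0], [0, 0, 0]],
    [0.5, [0, 0, 0], [0, 0, 0]],
  ],
)

```text
t: 17.52
tool_pos: [0.6122, 0.1104, 0.0678]
tool_rot: [2.182, 2.259, 0.001]
contact_force: [-0.6, 0.1, -0.4]
opening: 0.0611
grip_force: 55.8
```

Emit:
play_rows(
  series=[
    [0.5, [0, 0, 0], [0, 0, 0]],
    [0.5, [0, 0, 0], [0, 0, 0]],
  ],
)

```text
t: 17.77
tool_pos: [0.6092, 0.1143, 0.0672]
tool_rot: [-2.176, -2.265, 0.001]
contact_force: [0.3, -0.7, -1.5]
opening: 0.0608
grip_force: 55.8
```

```bash
sed -i 's/^def tool(o=None):/def tool(o=None,n=5):\n    if o is None:\n        L=[]\n        for i in range(n):\n            if i: imaging.get_image("side")\n            L.append(ctrl.get_obs())\n        R=Ro.from_rotvec([l["tool_rot"] for l in L]).mean().as_matrix(); T=np.eye(4); T[:3,:3]=R; T[:3,3]=np.mean([l["tool_pos"] for l in L],0); return T/' h.py
python3 - <<'E'
from h import *
plan([.6117,.1142,.025],2.2); print(tool()[:3,3],ctrl.get_obs()['opening'],ctrl.get_obs()['t'])
E
```

```text
shift now-axes [-0.002  0.046  0.849] | after-turn axes [-0.002  0.046  0.849] | turn [-0.003 -0.001  0.014]
[0.60995661 0.11374336 0.06768075] 0.061116755779314774 18.175
```

Emit:
play_rows(
  series=[
    [0.5, [0, 0.045, 0.4], [0, 0, 0]],
    [0.5, [0, 0, 0.2], [0, 0, 0]],
    [0.5, [0, 0, 0.1], [0, 0, 0]],
    [0.5, [0, 0, 0.1], [0, 0, 0]],
    [0.5, [0, 0, 0], [0, 0, 0]],
  ],
)

```text
t: 18.8
tool_pos: [0.6123, 0.1152, 0.0292]
tool_rot: [-2.175, -2.262, -0.002]
contact_force: [-6.2, 5.6, 10.1]
opening: 0.0614
grip_force: 58.3
```

Emit:
play_rows(
  series=[
    [0.5, [0, 0, 0.08], [0, 0, 0]],
    [0.5, [0, 0, 0.06], [0, 0, 0]],
    [0.5, [0, 0, 0], [0, 0, 0]],
  ],
)

```text
t: 19.18
tool_pos: [0.6125, 0.116, 0.0267]
tool_rot: [-2.174, -2.261, -0.001]
contact_force: [-19.1, 7.0, 32.5]
opening: 0.0611
grip_force: 61.5
```

Emit:
play_rows(
  series=[
    [0.5, [0.02, -0.02, -0.06], [0, 0, 0]],
    [0.5, [0, 0, 0], [0, 0, 0]],
    [0.5, [0, 0, 0], [0, 0, 0]],
  ],
)

```text
t: 19.55
tool_pos: [0.6124, 0.1159, 0.0269]
tool_rot: [-2.177, -2.264, -0.004]
contact_force: [-6.9, 5.2, 16.1]
opening: 0.0613
grip_force: 59.6
```

Emit:
play_rows(
  series=[
    [0.5, [0, 0, 0.06], [0, 0, 0]],
    [0.5, [0, 0, 0.0], [0, 0, 0]],
    [0.5, [0, 0, 0], [0, 0, 0]],
  ],
)

```text
t: 19.92
tool_pos: [0.6125, 0.1159, 0.0268]
tool_rot: [-2.176, -2.264, -0.002]
contact_force: [-15.1, 4.5, 29.9]
opening: 0.0613
grip_force: 61.2
```

I'll release and probe with closed fingers, comparing the block's top height with the tray's top.

Emit:
play_rows(
  series=[
    [0.5, [0, 0, -0.08], [0, 0, 0]],
    [1, [0, 0, 0], [0, 0, 0]],
    [1, [0, 0, 0], [0, 0, 0]],
    [1, [0, 0, -0.5], [0, 0, 0]],
    [0, [0, 0, -0.5], [0, 0, 0]],
    [0, [0, 0, 0], [0, 0, 0]],
    [0, [0, 0, 0], [0, 0, 0]],
    [0, [0, 0, 0], [0, 0, 0]],
  ],
)

```text
t: 20.92
tool_pos: [0.6103, 0.1141, 0.0726]
tool_rot: [-2.177, -2.262, 0.004]
contact_force: [-0.3, 0.4, -0.3]
opening: 0.0118
grip_force: 0.0
```

Emit:
play_rows(
  series=[
    [0, [0, 0, 0], [0, 0, 0]],
    [0, [0, 0, 0], [0, 0, 0]],
    [0, [0, 0, 0], [0, 0, 0]],
  ],
)

```text
t: 21.3
tool_pos: [0.6114, 0.1142, 0.0745]
tool_rot: [-2.178, -2.264, 0.0]
contact_force: [-0.7, -0.3, -0.3]
opening: -0.0002
grip_force: 0.0
```

```bash
python3 - <<'E'
from h import *
T,d=wrist('w9',(120,120,440,360),2.4); print(T[:3,3],ctrl.get_obs()['opening'])
im=cv2.imread('pics/w9_raw.png'); h=cv2.cvtColor(im,cv2.COLOR_BGR2HSV)
print(((proj([.6117,.1142,.065],d,T)),proj([.6117,.1142,.075],d,T)))
# brown region
m=((h[...,0]>5)&(h[...,0]<18)&(h[...,1]>50)&(h[...,1]<130)&(h[...,2]>70)).astype(np.uint8)
n,l,s,c=cv2.connectedComponentsWithStats(m)
for i in np.argsort(-s[1:,4])[:4]+1: print(s[i],c[i])
for dx,dy in [(-31,-56),(31,-56),(31,56),(-31,56)]:
    a=np.radians(2.2); P=[.6117+(dx*np.cos(a)-dy*np.sin(a))/1e3,.1142+(dx*np.sin(a)+dy*np.cos(a))/1e3]; print(proj(P+[.065],d,T).round(1),proj(P+[.071],d,T).round(1))
E
```

```text
[0.61147403 0.11423191 0.07459835] -0.0003312381541052179
(array([281.86708149, 241.66625624]), array([281.91435465, 247.79169867]))
[  225   107   248   240 19110] [310.39832548 225.81695447]
[ 453    0  107  122 3454] [512.45686161  47.10104227]
[ 462  217   60  117 1531] [490.727629   277.97387329]
[497 101  38  79 718] [515.08913649 140.00417827]
[234.9 320.3] [233.7 325.4]
[328.6 320.3] [329.8 325.4]
[337.7 146.2] [339.6 146.9]
[226.2 146.1] [224.4 146.8]
```

Emit:
play_rows(
  series=[
    [0, [0, 0, 0.3], [0, 0, 0]],
    [0, [0, 0, 0.2], [0, 0, 0]],
    [0, [0, 0, 0.06], [0, 0, 0]],
    [0, [0, 0, 0], [0, 0, 0]],
  ],
)

```text
t: 22.05
tool_pos: [0.6109, 0.1144, 0.0464]
tool_rot: [-2.177, -2.263, 0.002]
contact_force: [-3.5, 0.1, 4.6]
opening: -0.0
grip_force: 2.1
```

Emit:
play_rows(
  series=[
    [0, [0, 0, 0.06], [0, 0, 0]],
    [0, [0, 0, 0.04], [0, 0, 0]],
    [0, [0, 0, 0], [0, 0, 0]],
  ],
)

```text
t: 22.42
tool_pos: [0.6112, 0.1144, 0.046]
tool_rot: [-2.177, -2.263, 0.003]
contact_force: [-14.3, -1.1, 24.2]
opening: 0.0
grip_force: 12.0
```

Emit:
play_rows(
  series=[
    [0, [0, 0, -0.4], [0, 0, 0]],
    [0, [0, -0.55, 0], [0, 0, 0]],
    [0, [0, -0.55, 0], [0, 0, 0]],
    [0, [0, 0, 0.4], [0, 0, 0]],
    [0, [0, 0, 0.24], [0, 0, 0]],
    [0, [0, 0, 0.1], [0, 0, 0]],
    [0, [0, 0, 0], [0, 0, 0]],
  ],
)

```text
t: 23.3
tool_pos: [0.557, 0.112, 0.0241]
tool_rot: [-2.178, -2.264, 0.001]
contact_force: [1.5, 0.1, -0.4]
opening: -0.0001
grip_force: 0.0
```

Emit:
play_rows(
  series=[
    [0, [0, 0, 0.06], [0, 0, 0]],
    [0, [0, 0, 0], [0, 0, 0]],
  ],
)

```text
t: 23.55
tool_pos: [0.5575, 0.1121, 0.0229]
tool_rot: [2.177, 2.263, 0.001]
contact_force: [-1.3, 0.0, 5.4]
opening: -0.0002
grip_force: 2.4
```

The tray's top contacts at TCP 0.0235 and the block's top at 0.046, so the block stands about 7.5 mm proud at its centre. It is probably tilted on a rim, so I'll view it.

View pics/w9.png

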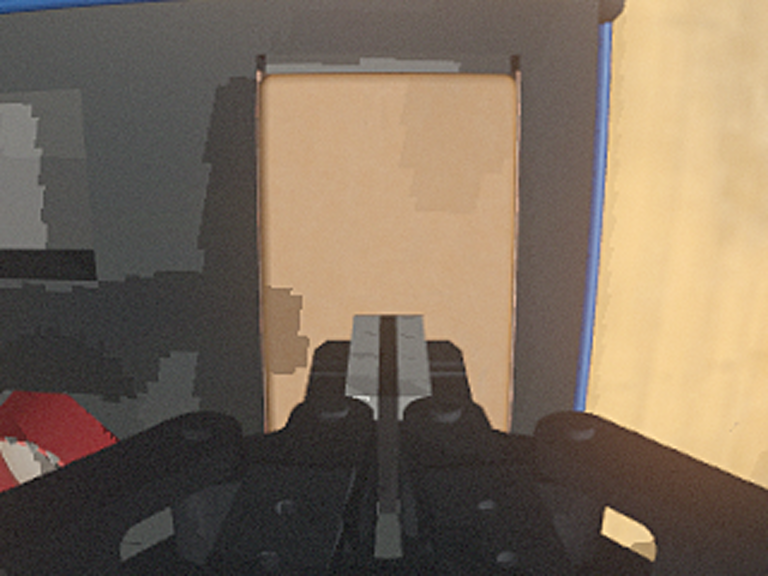

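The block's far (+y) end is down, with its edge at crop row 72. The near (-y) end is wider, so it is riding on the rim. I'll push that end +y with the closed fingers, then press it down.

```bash
python3 - <<'E'
from h import *
plan([.614,.036,.028],2.2)
E
```

```text
shift now-axes [-1.565  1.069 -0.101] | after-turn axes [-1.564  1.07  -0.103] | turn [0.011 0.001 0.003]
```

Emit:
play_rows(
  series=[
    [0, [0, 0, -0.7], [0, 0, 0]],
    [0, [0, 0, -0.5], [0, 0, 0]],
    [0, [-0.8, 0.54, 0], [0, 0, 0]],
    [0, [-0.76, 0.53, 0], [0, 0, 0]],
    [0, [0, 0, 0.6], [0, 0, 0]],
    [0, [0, 0, 0.5], [0, 0, 0]],
    [0, [0, 0, 0], [0, 0, 0]],
  ],
)

```text
t: 24.62
tool_pos: [0.6124, 0.0361, 0.0251]
tool_rot: [-2.177, -2.262, 0.002]
contact_force: [-0.3, -0.2, 0.4]
opening: -0.0002
grip_force: 0.0
```

Emit:
play_rows(
  series=[
    [0, [0.1, 0, 0], [0, 0, 0]],
    [0, [0.06, 0, 0], [0, 0, 0]],
    [0, [0, 0, 0], [0, 0, 0]],
  ],
)

```text
t: 25.0
tool_pos: [0.613, 0.0446, 0.0273]
tool_rot: [2.177, 2.264, 0.001]
contact_force: [0.5, -1.3, -0.4]
opening: -0.0003
grip_force: 0.1
```

Emit:
play_rows(
  series=[
    [0, [0.04, 0, 0], [0, 0, 0]],
    [0, [0.02, 0, 0], [0, 0, 0]],
    [0, [0, 0, 0], [0, 0, 0]],
  ],
)

```text
t: 25.38
tool_pos: [0.6131, 0.0456, 0.0272]
tool_rot: [2.176, 2.262, -0.002]
contact_force: [0.7, -5.4, 1.3]
opening: -0.0003
grip_force: 2.9
```

Emit:
play_rows(
  series=[
    [0, [0.02, 0, 0], [0, 0, 0]],
    [0, [0.02, 0, 0], [0, 0, 0]],
    [0, [0, 0, 0], [0, 0, 0]],
  ],
)

```text
t: 25.75
tool_pos: [0.6129, 0.0475, 0.0271]
tool_rot: [2.176, 2.262, -0.003]
contact_force: [0.4, -5.9, 1.4]
opening: -0.0001
grip_force: 3.0
```

Emit:
play_rows(
  series=[
    [0, [0.01, 0, 0], [0, 0, 0]],
    [0, [0, 0, -0.5], [0, 0, 0]],
    [0, [0, 0, -0.4], [0, 0, 0]],
    [0, [0.6, 0, 0], [0, 0, 0]],
    [0, [0, 0, 0.2], [0, 0, 0]],
    [0, [0, 0, 0.15], [0, 0, 0]],
    [0, [0, 0, 0], [0, 0, 0]],
  ],
)

```text
t: 26.62
tool_pos: [0.6101, 0.0791, 0.0524]
tool_rot: [-2.177, -2.262, 0.004]
contact_force: [0.3, -0.1, 0.7]
opening: 0.0001
grip_force: 0.0
```

Emit:
play_rows(
  series=[
    [0, [0, 0, 0.1], [0, 0, 0]],
    [0, [0, 0, 0.1], [0, 0, 0]],
    [0, [0, 0, 0], [0, 0, 0]],
  ],
)

```text
t: 27.0
tool_pos: [0.6113, 0.0795, 0.0439]
tool_rot: [-2.178, -2.264, 0.0]
contact_force: [-0.1, -0.4, -0.0]
opening: 0.0004
grip_force: 0.0
```

Emit:
play_rows(
  series=[
    [0, [0, 0, 0.1], [0, 0, 0]],
    [0, [0, 0, 0.06], [0, 0, 0]],
    [0, [0, 0, 0], [0, 0, 0]],
  ],
)

```text
t: 27.38
tool_pos: [0.6116, 0.0796, 0.0382]
tool_rot: [2.178, 2.264, -0.001]
contact_force: [-6.1, -2.7, 12.3]
opening: 0.0
grip_force: 6.0
```

Emit:
play_rows(
  series=[
    [0, [0, 0, 0.04], [0, 0, 0]],
    [0, [0, 0, 0.0], [0, 0, 0]],
  ],
)

```text
t: 27.62
tool_pos: [0.6117, 0.0796, 0.0382]
tool_rot: [-2.177, -2.264, 0.002]
contact_force: [-10.9, -2.2, 22.1]
opening: -0.0001
grip_force: 10.6
```

The near end is home at TCP 0.0382. Next I'll press the far end.

Emit:
play_rows(
  series=[
    [0, [0, 0, -0.3], [0, 0, 0]],
    [0, [0.7, 0, 0], [0, 0, 0]],
    [0, [0.7, 0, 0], [0, 0, 0]],
    [0, [0, 0, 0.2], [0, 0, 0]],
    [0, [0, 0, 0.08], [0, 0, 0]],
    [0, [0, 0, 0.04], [0, 0, 0]],
    [0, [0, 0, 0], [0, 0, 0]],
  ],
)

```text
t: 28.5
tool_pos: [0.6089, 0.1515, 0.0382]
tool_rot: [-2.176, -2.261, -0.004]
contact_force: [-13.5, 6.6, 26.3]
opening: 0.0
grip_force: 12.8
```

```bash
python3 - <<'E'
from h import *
o=ctrl.get_obs(); print(o['contact_force'],tool()[:3,3])
E
```

```text
[-13.52161073   6.59261315  26.25287939] [0.60890622 0.15150059 0.03815987]
```

The block is level and home: both ends read TCP 0.0382. Next is the tape measure.

```bash
python3 - <<'E'
from h import *
plan([.454,-.305,.18],2.2)
E
```

```text
shift now-axes [-8.992 -3.447 -2.874] | after-turn axes [-9.004 -3.446 -2.837] | turn [-0.005 -0.031 -0.001]
```

Emit:
play_rows(
  series=[
    [0, [0, 0, -0.9], [0, 0, 0]],
    [0, [0, 0, -0.94], [0, 0, 0]],
    [1, [-0.6, -0.24, -1], [0, 0, 0]],
    [1, [-0.9, -0.35, 0], [0, 0, 0]],
    [1, [-0.9, -0.35, 0], [0, 0, 0]],
    [1, [-0.9, -0.35, 0], [0, 0, 0]],
    [1, [-0.9, -0.35, 0], [0, 0, 0]],
    [1, [-0.9, -0.35, 0], [0, 0, 0]],
  ],
)

```text
t: 29.9
tool_pos: [0.5178, -0.111, 0.1742]
tool_rot: [-2.178, -2.263, 0.001]
contact_force: [0.4, -0.3, -0.7]
opening: 0.0853
grip_force: 0.0
```

Emit:
play_rows(
  series=[
    [1, [-0.9, -0.35, 0], [0, 0, 0]],
    [1, [-0.9, -0.35, 0], [0, 0, 0]],
    [1, [-0.9, -0.35, 0], [0, 0, 0]],
    [1, [-0.9, -0.35, 0], [0, 0, 0]],
    [1, [-0.3, -0.07, 0], [0, 0, 0]],
    [1, [0, 0, 0], [0, 0, 0]],
    [1, [0, 0, 0], [0, 0, 0]],
  ],
)

```text
t: 30.78
tool_pos: [0.4534, -0.3057, 0.1747]
tool_rot: [-2.176, -2.265, -0.001]
contact_force: [-0.0, 0.6, 0.9]
opening: 0.0853
grip_force: 0.0
```

```bash
python3 - <<'E'
from h import *
T,d=wrist('w10'); print(T[:3,3],yaw(T),ctrl.get_obs()['t'])
im=cv2.imread('pics/w10_raw.png'); h=cv2.cvtColor(im,cv2.COLOR_BGR2HSV)
for n,p,z in(('tape',[.454,-.239],.066),('green',[.584,-.245],.089),('red',[.502,-.42],.089)): 
    q=proj(p+[z],d,T); print(n,q.round(), [h[int(q[1])+k,int(q[0])+j].tolist() for k in(-8,0,8) for j in (-8,0,8)] if 8<q[1]<410 else '')
print('wood',h[60,150],h[100,300])
E
```

```text
[ 0.45354782 -0.30561723  0.17493145] 2.307804148340846 31.025
tape [285. 127.] [[19, 135, 213], [19, 133, 213], [20, 145, 211], [20, 147, 212], [20, 137, 216], [20, 137, 216], [20, 135, 217], [19, 141, 214], [20, 136, 215]]
green [438. 147.] [[59, 101, 166], [38, 38, 167], [30, 17, 230], [60, 113, 167], [35, 19, 226], [34, 18, 228], [61, 129, 164], [30, 19, 224], [34, 18, 227]]
red [327. 328.] [[2, 184, 218], [3, 208, 211], [2, 209, 212], [27, 22, 221], [21, 28, 221], [19, 29, 223], [21, 28, 221], [21, 27, 220], [21, 28, 222]]
wood [ 17 109 190] [ 18 104 209]
```

```bash
python3 - <<'E'
import cv2
im=cv2.imread('pics/w10_raw.png')[55:295,205:525]; cv2.imwrite('pics/w10c.png',cv2.resize(im,None,fx=2.5,fy=2.5,interpolation=cv2.INTER_CUBIC))
E
```

```text
(no output)
```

View pics/w10c.png

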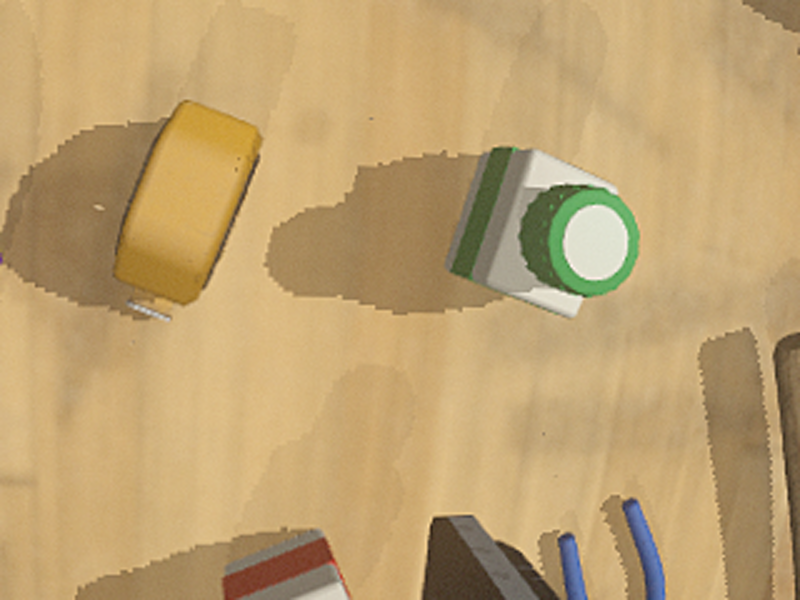

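The crop (origin (205,55), 2.5x) shows the tape's top corners at (185,100), (260,135), (195,303) and (115,278). The green cap's top is centred at (596,242), and the green shoulder corners are (533,150), (487,283), (578,318) and (617,192).

```bash
python3 - <<'E'
from h import *
T=np.load('pics/w10.npy');d=imaging.get_image('wrist')
H=lambda p,z:hit(np.array(p)/2.5+[205,55],z,d,T)
A=lambda a,b:(np.degrees(np.arctan2(*(a-b)[[1,0]])).round(1),np.linalg.norm(a-b).round(4))
c=[H(p,.063) for p in[(185,100),(260,135),(195,303),(115,278)]]
print('tape',np.mean(c,0).round(4),A(c[0],c[3]),A(c[1],c[2]),A(c[1],c[0]),A(c[2],c[3]))
print('tab',H((150,311),.0))
g=[H(p,.058) for p in [(533,150),(487,283),(578,318),(617,192)]]
print('green',np.round(g,4),A(g[0],g[1]),A(g[2],g[1]),A(g[3],g[0]), 'cap',H((596,242),.089))
E
```

```text
tape [ 0.4504 -0.2476  0.063 ] (np.float64(70.7), np.float64(0.0667)) (np.float64(71.6), np.float64(0.063)) (np.float64(-22.7), np.float64(0.0284)) (np.float64(-15.4), np.float64(0.0294))
tab [ 0.43566141 -0.2958687   0.        ]
green [[ 0.5767 -0.218   0.058 ]
 [ 0.5622 -0.2694  0.058 ]
 [ 0.6027 -0.28    0.058 ]
 [ 0.6146 -0.2294  0.058 ]] (np.float64(74.3), np.float64(0.0534)) (np.float64(-14.6), np.float64(0.0418)) (np.float64(-16.8), np.float64(0.0396)) cap [ 0.59014967 -0.2487511   0.089     ]
```

```bash
python3 - <<'E'
from h import *
plan([.4504,-.2476,.0015],-18.8)
E
```

```text
shift now-axes [ 1.176 -0.013  3.473] | after-turn axes [ 1.092 -0.435  3.473] | turn [1.000e-03 0.000e+00 2.633e+00]
```

Emit:
play_rows(
  series=[
    [1, [0, 0, 0], [0, 0, 0.88]],
    [1, [0, 0, 0], [0, 0, 0.88]],
    [1, [0, 0, 0], [0, 0, 0.88]],
    [1, [0.6, -0.22, 0], [0, 0, 0]],
    [1, [0.5, -0.21, 0], [0, 0, 0]],
    [1, [0, 0, 0.4], [0, 0, 0]],
    [1, [0, 0, 0], [0, 0, 0]],
    [1, [0, 0, 0], [0, 0, 0]],
  ],
)

```text
t: 32.28
tool_pos: [0.4504, -0.2483, 0.1546]
tool_rot: [-2.556, -1.825, 0.001]
contact_force: [0.7, 0.2, -0.3]
opening: 0.0853
grip_force: 0.0
```

```bash
python3 - <<'E'
from h import *
plan([.4504,-.2476,.0015],-18.8)
E
```

```text
shift now-axes [ 0.014 -0.012  3.074] | after-turn axes [ 0.014 -0.011  3.074] | turn [ 0.001  0.001 -0.018]
```

Emit:
play_rows(
  series=[
    [1, [0.015, -0.01, 0.6], [0, 0, 0]],
    [1, [0, 0, 0.9], [0, 0, 0]],
    [1, [0, 0, 0.9], [0, 0, 0]],
    [1, [0, 0, 0.4], [0, 0, 0]],
    [1, [0, 0, 0.26], [0, 0, 0]],
    [1, [0, 0, 0], [0, 0, 0]],
  ],
)

```text
t: 33.22
tool_pos: [0.4502, -0.2468, 0.0017]
tool_rot: [-2.555, -1.826, 0.001]
contact_force: [0.4, -0.5, 0.3]
opening: 0.0853
grip_force: 0.0
```

Emit:
play_rows(
  series=[
    [0.2, [0, 0, 0], [0, 0, 0]],
    [0.2, [0, 0, 0], [0, 0, 0]],
    [0.2, [0, 0, 0], [0, 0, 0]],
    [0.2, [0, 0, 0], [0, 0, 0]],
    [0.2, [0, 0, 0], [0, 0, 0]],
    [0.2, [0, 0, 0], [0, 0, 0]],
    [0.2, [0, 0, 0], [0, 0, 0]],
  ],
)

```text
t: 34.1
tool_pos: [0.4513, -0.2476, 0.0032]
tool_rot: [2.554, 1.825, 0.001]
contact_force: [-0.2, -1.0, 5.4]
opening: 0.0334
grip_force: 51.8
```

```bash
python3 - <<'E'
from h import *
T=tool();print(T[:3,3],yaw(T),ctrl.get_obs()['contact_force'])
# clip side/tape position check
plan([.6178,-.0299,.09],2.2)
E
```

```text
[ 0.45134815 -0.24759346  0.00318746] -18.90035607339999 [ 0.76138651 -0.76423409  5.84345824]
shift now-axes [ 5.196  1.743 -1.736] | after-turn axes [ 4.223  3.494 -1.736] | turn [ 0.015  0.008 -2.638]
```

```bash
python3 - <<'E'
from h import *
T=np.load('pics/w10.npy');d=imaging.get_image('wrist');im=cv2.imread('pics/w10_raw.png').astype(np.float32)
c=np.array([.4504,-.2476]);a=np.radians(-18.8);u=np.array([np.cos(a),np.sin(a)]);v=np.array([-u[1],u[0]])
for s in (-.024,-.012,0,.012,.024):
    out=[]
    for t in list(range(-26,-13,1))+[99]+list(range(14,27,1)):
        if t==99: out.append('|');continue
        q=proj(list(c+u*t/1e3+v*s)+[.063],d,T); p=cv2.getRectSubPix(im,(1,1),tuple(map(float,q)))[0,0]; out.append('%d/%d'%(p[2],p[0]))
    print(s,' '.join(out))
E
```

```text
-0.024 142/75 139/74 139/74 139/76 139/75 139/75 140/76 147/84 93/55 142/40 152/42 159/47 161/44 | 160/47 126/55 174/102 221/132 220/133 219/131 220/135 219/133 219/133 217/131 220/135 216/131 215/131
-0.012 140/73 141/74 141/77 140/76 139/75 140/75 105/59 104/42 158/45 180/73 193/85 205/94 204/91 | 174/51 133/54 116/65 187/102 221/131 220/134 217/130 217/128 218/131 218/132 217/130 217/129 215/129
0 142/78 142/79 143/77 143/78 145/80 148/81 119/68 113/47 158/48 183/71 196/92 211/98 211/100 | 184/54 144/61 112/65 185/103 221/132 221/132 216/128 217/130 216/129 214/125 214/127 214/124 216/126
0.012 150/82 150/84 151/87 149/87 148/86 150/88 127/74 100/57 146/43 184/70 200/91 214/98 213/94 | 186/56 156/61 103/55 184/104 218/128 214/125 215/126 216/126 215/119 216/124 217/125 217/124 219/126
0.024 196/116 192/115 189/110 188/111 191/112 190/110 158/88 149/84 122/67 139/44 175/56 195/60 204/63 | 177/49 151/46 125/67 201/117 218/127 215/121 219/129 218/130 219/132 218/131 219/130 218/129 217/127
```

Emit:
play_rows(
  series=[
    [0.2, [0, 0, -0.9], [0, 0, 0]],
    [0.2, [0, 0, -0.9], [0, 0, 0]],
    [0.2, [0, 0, -0.9], [0, 0, 0]],
    [0.2, [0, 0, 0], [0, 0, 0]],
  ],
)

```text
t: 35.05
tool_pos: [0.452, -0.248, 0.1403]
tool_rot: [2.551, 1.823, 0.003]
contact_force: [-0.2, -0.2, -3.5]
opening: 0.0333
grip_force: 51.4
```

```bash
python3 - <<'E'
from h import *
T,d=wrist('w11'); I=np.eye(4); print(T[:3,3])
for n,P in {'tip+':(.011,.017,-.0285),'bot+x':(.036,.017,0),'bot+x-':(.036,-.017,0),'top+x':(.036,.017,-.066),'top+x-':(.036,-.017,-.066),'clip mid':(0,.022,-.015),'clip mid-':(0,-.022,-.015),'clip x.02':(.02,.022,-.015)}.items(): print(n,proj(P,d,I).round())
im=cv2.imread('pics/w11_raw.png'); g=im[60:310:5,205:360:3].astype(int); h=cv2.cvtColor(im,cv2.COLOR_BGR2HSV)[60:310:5,205:360:3].astype(int)
for r in range(g.shape[0]):
    print(60+5*r,''.join('#' if v[2]<60 else ('Y' if v[1]>165 and 15<v[0]<32 else ('g' if v[1]<60 else ('.' if v[2]>170 else ','))) for v in h[r]))
E
```

```text
[ 0.44985455 -0.2463968   0.1361554 ]
tip+ [318. 247.]
bot+x [313. 184.]
bot+x- [249. 184.]
top+x [332. 218.]
top+x- [231. 218.]
clip mid [324. 258.]
clip mid- [239. 258.]
clip x.02 [325. 221.]
60 ,,,,,,,,,,,,,.......................................
65 ,,,,,,,,,...........................................
70 ,,,,,...............................................
75 ,,,.................................................
80 ....................................................
85 ....................................................
90 ....................................................
95 ....................................................
100 ....................................................
105 ....................................................
110 ....................................................
115 ....................................................
120 ....................................................
125 ....................................................
130 ....................................................
135 ....................................................
14
[... 1235 characters left out ...]
YYYYY...........
250 ,,,,,......YYY.YYYYYYYYYYYYYYYYYYYYYYYYYY...........
255 ,,,,,....g,YY...............Y.........YYY,g.........
260 ,,,,....gg,YY.........................YYY,gg........
265 ,,,,,,,ggg,YY..........................YY,ggg,,,....
270 ,,,#,,,ggg,Y...........................YY,ggg,,,,...
275 .,#,,,gggg,Y...........................YY,gggg,,,,..
280 .#,#,ggggg,Y...........................Y,,gggg,,,,,.
285 ##,,#gggg,,Y...........................Y,,ggggg,,,,,
290 ##,#,,##g,gY..........................YY,,gg,,,,,,,,
295 #ggg#,,,ggg,.....................,,,,,YY,,gg,,,,,,g,
300 ######,,,gg#...............,,,,,,,,,,,,Y,,,,,,,,,,,,
305 ######,,#,g#....,,,..,,,..,,,,,,,,,,,,,Y,,,,,,,,,,,,
```

```bash
python3 - <<'E'
from h import *
plan([.6153,-.0300,.09],2.2)
E
```

```text
shift now-axes [5.162 1.746 0.895] | after-turn axes [4.189 3.484 0.895] | turn [-0.026 -0.014 -2.637]
```

Emit:
play_rows(
  series=[
    [0.2, [0.86, 0.29, 0], [0, 0, 0]],
    [0.2, [0.86, 0.29, 0], [0, 0, 0]],
    [0.2, [0.86, 0.29, 0], [0, 0, 0]],
    [0.2, [0.86, 0.29, 0], [0, 0, 0]],
    [0.2, [0.86, 0.29, 0], [0, 0, 0]],
    [0.2, [0.86, 0.29, 0], [0, 0, 0]],
    [0.2, [0, 0, 0], [0, 0, -0.88]],
    [0.2, [0, 0, 0.3], [0, 0, -0.88]],
  ],
)

```text
t: 36.5
tool_pos: [0.6177, -0.0304, 0.1229]
tool_rot: [2.306, 2.131, 0.002]
contact_force: [-0.7, 0.0, -3.5]
opening: 0.0331
grip_force: 51.3
```

Emit:
play_rows(
  series=[
    [0.2, [0, 0, 0.4], [0, 0, -0.88]],
    [0.2, [0, 0, 0], [0, 0, 0]],
    [0.2, [0, 0, 0], [0, 0, 0]],
  ],
)

```text
t: 36.88
tool_pos: [0.6166, -0.031, 0.1025]
tool_rot: [2.18, 2.262, 0.0]
contact_force: [0.4, -0.3, -2.7]
opening: 0.0332
grip_force: 51.3
```

```bash
python3 - <<'E'
from h import *
plan([.6153,-.0300,.0312],2.2); T=tool();print(T[:3,3])
E
```

```text
shift now-axes [ 0.024 -0.034  1.438] | after-turn axes [ 0.023 -0.032  1.439] | turn [ 0.011  0.002 -0.006]
[ 0.61672069 -0.03104862  0.10289652]
```

Emit:
play_rows(
  series=[
    [0.2, [0.02, -0.03, 0.5], [0, 0, 0]],
    [0.2, [0, 0, 0.4], [0, 0, 0]],
    [0.2, [0, 0, 0.1], [0, 0, 0]],
    [0.2, [0, 0, 0.06], [0, 0, 0]],
    [0.2, [0, 0, 0], [0, 0, 0]],
  ],
)

```text
t: 37.9
tool_pos: [0.6152, -0.0301, 0.0496]
tool_rot: [2.177, 2.264, 0.001]
contact_force: [0.8, 0.1, -3.3]
opening: 0.0329
grip_force: 51.4
```

Emit:
play_rows(
  series=[
    [0.2, [0, 0, 0.08], [0, 0, 0]],
    [0.2, [0, 0, 0.06], [0, 0, 0]],
    [0.2, [0, 0, 0], [0, 0, 0]],
  ],
)

```text
t: 38.28
tool_pos: [0.6162, -0.0302, 0.0432]
tool_rot: [2.176, 2.262, 0.003]
contact_force: [2.8, -0.6, -0.3]
opening: 0.0329
grip_force: 51.5
```

Entering freely; continuing.

Emit:
play_rows(
  series=[
    [0.2, [0, 0, 0.08], [0, 0, 0]],
    [0.2, [0, 0, 0.06], [0, 0, 0]],
    [0.2, [0, 0, 0], [0, 0, 0]],
  ],
)

```text
t: 38.65
tool_pos: [0.6156, -0.0301, 0.035]
tool_rot: [2.177, 2.263, 0.002]
contact_force: [5.4, 0.3, -1.4]
opening: 0.0336
grip_force: 51.3
```

Emit:
play_rows(
  series=[
    [0.2, [0, 0, 0.06], [0, 0, 0]],
    [0.2, [0, 0, 0.06], [0, 0, 0]],
    [0.2, [0, 0, 0], [0, 0, 0]],
  ],
)

```text
t: 39.02
tool_pos: [0.6158, -0.0302, 0.0312]
tool_rot: [2.177, 2.263, 0.001]
contact_force: [0.3, -0.0, 8.5]
opening: 0.0331
grip_force: 52.7
```

Emit:
play_rows(
  series=[
    [0.2, [0, 0, 0.05], [0, 0, 0]],
    [0.2, [0, 0, 0], [0, 0, 0]],
  ],
)

```text
t: 39.28
tool_pos: [0.6158, -0.0302, 0.0311]
tool_rot: [2.177, 2.264, 0.0]
contact_force: [-5.5, 1.0, 20.8]
opening: 0.0336
grip_force: 54.2
```

Emit:
play_rows(
  series=[
    [0.2, [0, 0, -0.08], [0, 0, 0]],
    [0.6, [0, 0, 0], [0, 0, 0]],
    [0.6, [0, 0, 0], [0, 0, 0]],
    [0.7, [0, 0, -0.4], [0, 0, 0]],
    [1, [0, 0, -0.9], [0, 0, 0]],
    [1, [0, 0, -0.9], [0, 0, 0]],
    [1, [0, 0, -0.6], [0, 0, 0]],
    [1, [0, 0, 0], [0, 0, 0]],
  ],
)

```text
t: 40.28
tool_pos: [0.6169, -0.0304, 0.1757]
tool_rot: [2.174, 2.259, 0.007]
contact_force: [-0.0, 0.1, 0.4]
opening: 0.0857
grip_force: 0.0
```

```bash
python3 - <<'E'
from h import *
plan([.5896,-.249,.18],-15.3)
E
```

```text
shift now-axes [-4.356 -0.674 -0.171] | after-turn axes [-4.357  0.669 -0.172] | turn [7.00e-03 1.00e-03 2.19e+00]
```

The tape is home at TCP 0.0311. Next is the green canister, gripped by its cap.

Emit:
play_rows(
  series=[
    [1, [-0.87, -0.13, 0], [0, 0, 0]],
    [1, [-0.87, -0.13, 0], [0, 0, 0]],
    [1, [-0.87, -0.13, 0], [0, 0, 0]],
    [1, [-0.87, -0.13, 0], [0, 0, 0]],
    [1, [-0.87, -0.14, 0], [0, 0, 0]],
    [1, [0, 0, 0], [0, 0, 0.73]],
    [1, [0, 0, 0], [0, 0, 0.73]],
    [1, [0, 0, 0], [0, 0, 0.73]],
  ],
)

```text
t: 41.48
tool_pos: [0.589, -0.2483, 0.1682]
tool_rot: [-2.498, -1.899, 0.003]
contact_force: [-0.6, 0.1, 0.0]
opening: 0.0855
grip_force: 0.0
```

Emit:
play_rows(
  series=[
    [1, [0, 0, 0.3], [0, 0, 0]],
    [1, [0, 0, 0], [0, 0, 0]],
    [1, [0, 0, 0], [0, 0, 0]],
  ],
)

```text
t: 41.85
tool_pos: [0.5898, -0.2483, 0.1546]
tool_rot: [-2.495, -1.906, 0.001]
contact_force: [-0.1, 0.0, -0.3]
opening: 0.0856
grip_force: 0.0
```

```bash
python3 - <<'E'
from h import *
T,d=wrist('w12'); im=cv2.imread('pics/w12_raw.png'); h=cv2.cvtColor(im,cv2.COLOR_BGR2HSV)
# green side + white disc of the cap
q=proj([.5896,-.249,.089],d,T); print(q)
m=((h[...,1]<45)&(h[...,2]>200)).astype(np.uint8); n,l,s,c=cv2.connectedComponentsWithStats(m)
for i in range(1,n):
    if s[i,4]>150 and np.hypot(*(c[i]-q))<60: print('white',s[i],c[i].round(1),hit(c[i],.089,d,T).round(4))
g=((h[...,0]>45)&(h[...,0]<80)&(h[...,1]>80)).astype(np.uint8); n,l,s,c=cv2.connectedComponentsWithStats(g)
for i in range(1,n):
    if s[i,4]>100: print('green',s[i],c[i].round(1))
plan([.5896,-.249,.0325],-15.3)
E
```

```text
[280.66202032 216.45053614]
white [257 175  47  28 649] [281.3 182.6] [ 0.5969 -0.2241  0.089 ]
white [263 201  34  32 861] [279.1 216.6] [ 0.5884 -0.2488  0.089 ]
green [ 254  187   51   53 1006] [279.4 211.9]
shift now-axes [-0.01  -0.015  2.47 ] | after-turn axes [-0.01  -0.013  2.47 ] | turn [0.004 0.001 0.001]
```

Emit:
play_rows(
  series=[
    [1, [-0.01, -0.02, 0.6], [0, 0, 0]],
    [1, [0, 0, 0.9], [0, 0, 0]],
    [1, [0, 0, 0.6], [0, 0, 0]],
    [1, [0, 0, 0.37], [0, 0, 0]],
    [1, [0, 0, 0], [0, 0, 0]],
  ],
)

```text
t: 42.92
tool_pos: [0.5882, -0.2483, 0.0307]
tool_rot: [-2.495, -1.904, 0.002]
contact_force: [0.3, -0.9, -0.0]
opening: 0.0855
grip_force: 0.0
```

Emit:
play_rows(
  series=[
    [0.2, [0, 0, 0], [0, 0, 0]],
    [0.2, [0, 0, 0], [0, 0, 0]],
    [0.2, [0, 0, 0], [0, 0, 0]],
    [0.2, [0, 0, 0], [0, 0, 0]],
    [0.2, [0, 0, 0], [0, 0, 0]],
    [0.2, [0, 0, 0], [0, 0, 0]],
    [0.2, [0, 0, 0], [0, 0, 0]],
  ],
)

```text
t: 43.8
tool_pos: [0.5898, -0.2493, 0.0336]
tool_rot: [2.496, 1.905, 0.001]
contact_force: [-1.2, 0.6, 6.3]
opening: 0.0367
grip_force: 49.6
```

```bash
python3 - <<'E'
from h import *
o=ctrl.get_obs();T=tool();print(T[:3,3],yaw(T),o['opening'],o['contact_force'],o['wrist_torque'],o['q'][5])
plan([.5114,-.0463,.11],2.2)
E
```

```text
[ 0.58979879 -0.24928913  0.03359029] -15.296887718064275 0.03670293996088071 [-1.22171892  0.6340752   6.29428015] [ 0.09124946  0.28491894 -0.00355598] -0.24893677385636237
shift now-axes [ 3.501 -2.581 -1.534] | after-turn axes [ 4.117 -1.411 -1.528] | turn [ 0.011  0.006 -2.187]
```

Emit:
play_rows(
  series=[
    [0.2, [0, 0, -0.9], [0, 0, 0]],
    [0.2, [0, 0, -0.8], [0, 0, 0]],
    [0.2, [0.7, -0.516, 0], [0, 0, 0]],
    [0.2, [0.7, -0.516, 0], [0, 0, 0]],
    [0.2, [0.7, -0.516, 0], [0, 0, 0]],
    [0.2, [0.7, -0.516, 0], [0, 0, 0]],
    [0.2, [0.7, -0.516, 0], [0, 0, 0]],
    [0.2, [0, 0, 0], [0, 0, -0.73]],
  ],
  force=70,
)

```text
t: 45.2
tool_pos: [0.5089, -0.0433, 0.1156]
tool_rot: [-2.389, -2.037, 0.002]
contact_force: [-0.1, -1.7, -3.0]
opening: 0.0359
grip_force: 70.8
```

Emit:
play_rows(
  series=[
    [0.2, [0, 0, 0], [0, 0, -0.73]],
    [0.2, [0, 0, 0], [0, 0, -0.73]],
    [0.2, [0, 0, 0], [0, 0, 0]],
    [0.2, [0, 0, 0], [0, 0, 0]],
  ],
)

```text
t: 45.7
tool_pos: [0.5105, -0.0459, 0.1165]
tool_rot: [-2.179, -2.262, 0.001]
contact_force: [0.6, 0.1, -2.4]
opening: 0.0362
grip_force: 70.9
```

```bash
python3 - <<'E'
from h import *
T=tool(n=8);print(T[:3,3],yaw(T),ctrl.get_obs()['t'])
# body edges of the canister below the cap, from the wrist
im=imaging.get_image('wrist')['color'];cv2.imwrite('pics/w13_raw.png',im);h=cv2.cvtColor(im,cv2.COLOR_BGR2HSV)
d=imaging.get_image('wrist'); I=np.eye(4)
for P in [(.028,-.021,-.0245),(.028,.021,-.0245),(.028,-.021,.0336),(.028,.021,.0336)]: print(proj(P,d,I).round(1))
for r in range(130,240,6): print(r,''.join('w' if (v[1]<60 and v[2]>110) else ('G' if 40<v[0]<85 and v[1]>70 else '.') for v in h[r,215:350:2]))
plan([.5114,-.0463,.0536],2.2)
E
```

```text
[ 0.51073558 -0.04600401  0.11691314] 2.176128521825074 46.05
[236.7 210.2]
[326.6 210.2]
[248.6 187.3]
[314.3 187.4]
130 ...............................www..www.............................
136 ....................................................................
142 ....................................................................
148 ....................................................................
154 ....................................................................
160 ....................................................................
166 ....................................................................
172 ....................................................................
178 ....................wwwwwwwwwww.....................................
184 ....................wwwwwwwwww......................................
190 .................wwwwwwwwwwwwwwwwwwwwwwwwwwwwwwww...................
196 ..............GGGGGGGGGGGGGGGGGGGGGGGGGGGGGGGGGGGGGG................
202 ............GGGwwwwwwwwwwwwwwwwwwwwwwwwwwwwwwwwwwwwwG...............
208 ............wwwwwwwwwwwwwwwwwwwwwwwwwwwwwwwwwwwwwwwwww..............
214 ...........wwwwwwwwwwwwwwwwwwwwwwwwwwwwwwwwwwwwwwwwwwww.............
220 ...........wwwwwwwwwwwwwwwwwwwwwwwwwwwwwwwwwwwwwwwwwwww.............
226 ...........wwwwwwwwwwwwwwwwwwwwwwwwwwwwwwwwwwwwwwwwwwww.............
232 ...........wwwwwwwwwwwwwwwwwwwwwwwwwwwwwwwwwwwwwwwwwwww.............
238 ............wwwwwwwwwwwwwGGGGGGGGGGGGGGGGwwwwwwwwwwwwww.............
shift now-axes [-0.006  0.01   1.271] | after-turn axes [-0.006  0.01   1.271] | turn [0.001 0.    0.002]
```

Emit:
play_rows(
  series=[
    [0.2, [-0.005, 0.024, 0.4], [0, 0, 0]],
    [0.2, [0, 0, 0.24], [0, 0, 0]],
    [0.2, [0, 0, 0.1], [0, 0, 0]],
    [0.2, [0, 0, 0.1], [0, 0, 0]],
    [0.2, [0, 0, 0], [0, 0, 0]],
  ],
)

```text
t: 46.98
tool_pos: [0.5124, -0.0463, 0.0758]
tool_rot: [2.178, 2.264, 0.0]
contact_force: [-0.8, 0.2, -0.0]
opening: 0.0362
grip_force: 71.2
```

Emit:
play_rows(
  series=[
    [0.2, [0, 0, 0.08], [0, 0, 0]],
    [0.2, [0, 0, 0.08], [0, 0, 0]],
    [0.2, [0, 0, 0], [0, 0, 0]],
  ],
)

```text
t: 47.35
tool_pos: [0.512, -0.0462, 0.0667]
tool_rot: [2.178, 2.264, -0.0]
contact_force: [-0.3, -0.5, 0.7]
opening: 0.0362
grip_force: 71.3
```

Emit:
play_rows(
  series=[
    [0.2, [0, 0, 0.08], [0, 0, 0]],
    [0.2, [0, 0, 0.08], [0, 0, 0]],
    [0.2, [0, 0, 0.06], [0, 0, 0]],
    [0.2, [0, 0, 0], [0, 0, 0]],
  ],
)

```text
t: 47.85
tool_pos: [0.5118, -0.0462, 0.0556]
tool_rot: [-2.178, -2.264, 0.0]
contact_force: [-0.3, 0.6, -0.4]
opening: 0.0366
grip_force: 71.3
```

Emit:
play_rows(
  series=[
    [0.2, [0, 0, 0.06], [0, 0, 0]],
    [0.2, [0, 0, 0.04], [0, 0, 0]],
    [0.2, [0, 0, 0], [0, 0, 0]],
  ],
)

```text
t: 48.22
tool_pos: [0.5126, -0.0463, 0.0534]
tool_rot: [-2.178, -2.264, 0.0]
contact_force: [-7.0, 0.5, 13.5]
opening: 0.0364
grip_force: 72.5
```

The canister is on the floor at TCP 0.0534. I'll press slightly more, relieve, and start turning.

Emit:
play_rows(
  series=[
    [0.2, [0, 0, 0.03], [0, 0, 0]],
    [0.2, [0, 0, 0], [0, 0, 0]],
  ],
)

```text
t: 48.48
tool_pos: [0.5129, -0.0463, 0.0532]
tool_rot: [2.177, 2.264, 0.0]
contact_force: [-10.1, 1.4, 19.8]
opening: 0.0361
grip_force: 73.0
```

Emit:
play_rows(
  series=[
    [0.2, [0, 0, -0.07], [0, 0, 0]],
    [0.2, [0, 0, 0], [0, 0, 0]],
    [0.2, [0, 0, 0.005], [0, 0, 1]],
    [0.2, [0, 0, 0.005], [0, 0, 1]],
    [0.2, [0, 0, 0.005], [0, 0, 1]],
    [0.2, [0, 0, 0.005], [0, 0, 1]],
    [0.2, [0, 0, 0], [0, 0, 0]],
    [0.2, [0, 0, 0], [0, 0, 0]],
  ],
)

```text
t: 49.48
tool_pos: [0.5119, -0.0463, 0.0527]
tool_rot: [-2.717, -1.576, 0.001]
contact_force: [-5.0, 0.2, 8.2]
opening: 0.0363
grip_force: 72.1
```

```bash
cat >> h.py <<'E'
def tq():
    L=[]
    for i in range(5):
        imaging.get_image('side'); o=ctrl.get_obs(); L.append([*o['contact_force'],o['wrist_torque'][2],o['effort'][5],o['tool_pos'][2]])
    print('F',np.mean(L,0)[:3].round(2),'Mz',np.mean(L,0)[3].round(3),'eff6',np.mean(L,0)[4].round(3),'z',np.mean(L,0)[5].round(4),'yaw',yaw(tool(o)).round(1),'q6',o['q'][5].round(3),'t',o['t'])
E
python3 -c "
from h import *
tq()"
```

```text
F [-4.88  0.2   7.7 ] Mz -0.058 eff6 -0.062 z 0.0527 yaw -29.8 q6 0.285 t 49.725
```

Emit:
play_rows(
  series=[
    [0.2, [0, 0, 0.005], [0, 0, 1]],
    [0.2, [0, 0, 0.005], [0, 0, 1]],
    [0.2, [0, 0, 0.005], [0, 0, 1]],
    [0.2, [0, 0, 0.005], [0, 0, 1]],
    [0.2, [0, 0, 0.005], [0, 0, 1]],
    [0.2, [0, 0, 0.005], [0, 0, 1]],
    [0.2, [0, 0, 0], [0, 0, 0]],
    [0.2, [0, 0, 0], [0, 0, 0]],
  ],
)

```text
t: 50.72
tool_pos: [0.5116, -0.0461, 0.051]
tool_rot: [-3.123, -0.335, 0.002]
contact_force: [-5.0, 1.0, 8.4]
opening: 0.036
grip_force: 72.0
```

```bash
python3 -c "
from h import *
tq()"
```

```text
F [-5.63  1.15  8.4 ] Mz -0.045 eff6 -0.061 z 0.051 yaw -77.8 q6 1.123 t 50.975
```

Emit:
play_rows(
  series=[
    [0.2, [0, 0, 0.005], [0, 0, 1]],
    [0.2, [0, 0, 0], [0, 0, 0]],
    [0.2, [0, 0, 0], [0, 0, 0]],
  ],
)

```text
t: 51.35
tool_pos: [0.5116, -0.0461, 0.0508]
tool_rot: [-3.139, -0.116, 0.003]
contact_force: [-6.2, 0.4, 8.7]
opening: 0.0364
grip_force: 72.0
```

```bash
python3 -c "
from h import *
tq()"
```

```text
F [-5.59  1.22  7.94] Mz -0.073 eff6 -0.061 z 0.0508 yaw -85.8 q6 1.262 t 51.6
```

Emit:
play_rows(
  series=[
    [0.2, [0, 0, 0.005], [0, 0, 1]],
    [0.2, [0, 0, 0], [0, 0, 0]],
    [0.2, [0, 0, 0], [0, 0, 0]],
  ],
)

```text
t: 51.98
tool_pos: [0.5115, -0.046, 0.0505]
tool_rot: [-3.14, 0.103, 0.003]
contact_force: [-4.7, 0.8, 8.3]
opening: 0.036
grip_force: 72.0
```

```bash
python3 -c "
from h import *
tq()"
```

```text
F [-5.28  1.41  8.43] Mz -0.054 eff6 -0.062 z 0.0505 yaw -93.8 q6 1.402 t 52.225
```

Emit:
play_rows(
  series=[
    [0.2, [0, 0, 0.005], [0, 0, 1]],
    [0.2, [0, 0, 0], [0, 0, 0]],
    [0.2, [0, 0, 0], [0, 0, 0]],
  ],
)

```text
t: 52.6
tool_pos: [0.5115, -0.046, 0.0502]
tool_rot: [-3.125, 0.322, 0.003]
contact_force: [-5.6, 2.2, 8.4]
opening: 0.0365
grip_force: 72.0
```

```bash
python3 -c "
from h import *
tq()"
```

```text
F [-5.61  1.2   8.51] Mz -0.064 eff6 -0.062 z 0.0503 yaw -101.8 q6 1.542 t 52.85
```

Emit:
play_rows(
  series=[
    [0.2, [0, 0, 0.005], [0, 0, 1]],
    [0.2, [0, 0, 0], [0, 0, 0]],
    [0.2, [0, 0, 0], [0, 0, 0]],
  ],
)

```text
t: 53.22
tool_pos: [0.5114, -0.0459, 0.05]
tool_rot: [-3.095, 0.539, 0.003]
contact_force: [-4.1, 1.8, 9.5]
opening: 0.0361
grip_force: 72.0
```

```bash
python3 -c "
from h import *
tq()"
```

```text
F [-5.78  1.37  8.78] Mz -0.057 eff6 -0.063 z 0.05 yaw -109.8 q6 1.681 t 53.475
```

Emit:
play_rows(
  series=[
    [0.2, [0, 0, 0.005], [0, 0, 1]],
    [0.2, [0, 0, 0], [0, 0, 0]],
    [0.2, [0, 0, 0], [0, 0, 0]],
  ],
)

```text
t: 53.85
tool_pos: [0.5113, -0.0459, 0.0497]
tool_rot: [3.05, -0.754, -0.004]
contact_force: [-5.5, 1.9, 8.4]
opening: 0.0362
grip_force: 72.0
```

```bash
python3 -c "
from h import *
tq()"
```

```text
F [-5.53  1.2   8.43] Mz -0.077 eff6 -0.063 z 0.0497 yaw -117.8 q6 1.821 t 54.1
```

Emit:
play_rows(
  series=[
    [0.2, [0, 0, 0.005], [0, 0, 1]],
    [0.2, [0, 0, 0], [0, 0, 0]],
    [0.2, [0, 0, 0], [0, 0, 0]],
  ],
)

```text
t: 54.48
tool_pos: [0.5112, -0.0459, 0.0494]
tool_rot: [2.99, -0.965, -0.004]
contact_force: [-6.4, 2.0, 8.2]
opening: 0.0362
grip_force: 72.0
```

```bash
python3 -c "
from h import *
tq()"
```

```text
F [-5.97  1.82  8.63] Mz -0.084 eff6 -0.064 z 0.0494 yaw -125.8 q6 1.961 t 54.725
```

Emit:
play_rows(
  series=[
    [0.2, [0, 0, 0.005], [0, 0, 1]],
    [0.2, [0, 0, 0], [0, 0, 0]],
    [0.2, [0, 0, 0], [0, 0, 0]],
  ],
)

```text
t: 55.1
tool_pos: [0.5113, -0.0455, 0.0492]
tool_rot: [-2.915, 1.17, 0.005]
contact_force: [-6.4, 2.4, 8.9]
opening: 0.0363
grip_force: 72.1
```

```bash
python3 -c "
from h import *
tq()"
```

```text
F [-6.12  2.68  9.17] Mz 0.048 eff6 0.057 z 0.0492 yaw -133.8 q6 2.1 t 55.35
```

Emit:
play_rows(
  series=[
    [0.2, [0, 0, 0.005], [0, 0, 1]],
    [0.2, [0, 0, 0], [0, 0, 0]],
    [0.2, [0, 0, 0], [0, 0, 0]],
  ],
)

```text
t: 55.72
tool_pos: [0.5114, -0.0455, 0.0492]
tool_rot: [-2.827, 1.371, 0.004]
contact_force: [-7.6, 1.8, 10.9]
opening: 0.0365
grip_force: 72.2
```

```bash
python3 -c "
from h import *
tq()"
```

```text
F [-6.4   2.87 10.75] Mz 0.142 eff6 0.149 z 0.0492 yaw -141.7 q6 2.239 t 55.975
```

The gasket is engaging. One more step for margin.

Emit:
play_rows(
  series=[
    [0.2, [0, 0, 0], [0, 0, 0.7]],
    [0.2, [0, 0, 0], [0, 0, 0]],
    [0.2, [0, 0, 0], [0, 0, 0]],
  ],
)

```text
t: 56.35
tool_pos: [0.5113, -0.0454, 0.0491]
tool_rot: [2.757, -1.507, -0.005]
contact_force: [-6.9, 3.1, 9.5]
opening: 0.0364
grip_force: 72.2
```

```bash
python3 -c "
from h import *
tq()"
```

```text
F [-6.73  3.07 10.21] Mz 0.282 eff6 0.276 z 0.0491 yaw -147.3 q6 2.337 t 56.6
```

Green is snug. I'll release, rise, and unwind while heading for the red canister.

Emit:
play_rows(
  series=[
    [0.7, [0, 0, 0], [0, 0, 0]],
    [0.8, [0, 0, 0], [0, 0, 0]],
    [1, [0, 0, -0.5], [0, 0, 0]],
    [1, [0, 0, -0.9], [0, 0, 0]],
    [1, [0, 0, -0.9], [0, 0, 0]],
    [1, [0, 0, -0.5], [0, 0, -1]],
    [1, [0, 0, 0], [0, 0, -1]],
    [1, [0, 0, 0], [0, 0, -1]],
  ],
)

```text
t: 57.6
tool_pos: [0.5124, -0.0463, 0.1888]
tool_rot: [-3.011, 0.896, -0.002]
contact_force: [-0.0, 0.1, -0.1]
opening: 0.0854
grip_force: 0.0
```

Emit:
play_rows(
  series=[
    [1, [0, 0, 0], [0, 0, -1]],
    [1, [0, 0, 0], [0, 0, -1]],
    [1, [0, 0, 0], [0, 0, -1]],
    [1, [0, 0, 0], [0, 0, -1]],
    [1, [0, 0, 0], [0, 0, -1]],
    [1, [0, 0, 0], [0, 0, -1]],
    [1, [0, 0, 0], [0, 0, -1]],
    [1, [0, 0, 0], [0, 0, -1]],
  ],
)

```text
t: 58.6
tool_pos: [0.5121, -0.0463, 0.188]
tool_rot: [-3.028, -0.836, 0.0]
contact_force: [-0.5, 0.5, -0.2]
opening: 0.0855
grip_force: 0.0
```

Emit:
play_rows(
  series=[
    [1, [0, 0, 0], [0, 0, -1]],
    [1, [0, 0, 0], [0, 0, -1]],
    [1, [0, 0, 0], [0, 0, -1]],
    [1, [0, 0, 0], [0, 0, -1]],
    [1, [0, 0, 0], [0, 0, -1]],
    [1, [0, 0, 0], [0, 0, -1]],
    [1, [0, 0, 0], [0, 0, -1]],
    [1, [0, 0, 0], [0, 0, 0]],
  ],
)

```text
t: 59.6
tool_pos: [0.512, -0.0463, 0.1881]
tool_rot: [-2.288, -2.153, 0.0]
contact_force: [-1.2, 0.3, -0.5]
opening: 0.0854
grip_force: 0.0
```

```bash
python3 - <<'E'
from h import *
o=ctrl.get_obs(); T=tool(); print(T[:3,3],yaw(T),o['q'][5],o['t'])
plan([.502,-.485,.19],yaw(T))
E
```

```text
[ 0.51203653 -0.04623764  0.18825103] -3.489889393917384 -0.17420521039565814 59.6
shift now-axes [-8.772  0.324 -0.03 ] | after-turn axes [-8.772  0.333 -0.03 ] | turn [-0.    -0.     0.007]
```

Emit:
play_rows(
  series=[
    [1, [-1, 0.04, 0], [0, 0, 0]],
    [1, [-1, 0.04, 0], [0, 0, 0]],
    [1, [-1, 0.04, 0], [0, 0, 0]],
    [1, [-1, 0.04, 0], [0, 0, 0]],
    [1, [-1, 0.04, 0], [0, 0, 0]],
    [1, [-1, 0.04, 0], [0, 0, 0]],
    [1, [-1, 0.04, 0], [0, 0, 0]],
    [1, [-1, 0.04, 0], [0, 0, 0]],
  ],
)

```text
t: 61.0
tool_pos: [0.5043, -0.4482, 0.1886]
tool_rot: [2.286, 2.154, 0.0]
contact_force: [-0.0, 0.3, -0.0]
opening: 0.0854
grip_force: 0.0
```

Emit:
play_rows(
  series=[
    [1, [-0.77, 0, 0], [0, 0, 0]],
    [1, [0, 0, 0], [0, 0, 0]],
    [1, [0, 0, 0], [0, 0, 0]],
  ],
)

```text
t: 61.38
tool_pos: [0.5022, -0.4843, 0.1882]
tool_rot: [-2.286, -2.154, -0.001]
contact_force: [0.1, -0.1, -0.7]
opening: 0.0852
grip_force: 0.0
```

```bash
python3 - <<'E'
from h import *
T,d=wrist('w14'); print(T[:3,3],yaw(T),ctrl.get_obs()['t'])
im=cv2.imread('pics/w14_raw.png'); h=cv2.cvtColor(im,cv2.COLOR_BGR2HSV)
q=proj([.502,-.42,.089],d,T); print('expected cap',q.round())
r=(((h[...,0]<8)|(h[...,0]>172))&(h[...,1]>120)).astype(np.uint8); w=((h[...,1]<55)&(h[...,2]>110)).astype(np.uint8)
x0,y0=int(q[0])-60,max(int(q[1])-55,0)
for y in range(y0,y0+110,3): print(y,''.join('R' if r[y,x] else ('w' if w[y,x] else ('#' if h[y,x,2]<60 else '.')) for x in range(x0,x0+120,2)))
print('x0',x0)
E
```

```text
[ 0.50244241 -0.48388643  0.18856549] -3.33472010940539 61.625
expected cap [276. 130.]
75 ............................................................
78 ............................................................
81 ............................................................
84 ............................................................
87 ............................................................
90 ............................................................
93 ............................................................
96 ............................................................
99 ............................................................
102 ....................................www.....................
105 .................................wwwwwww....................
108 ..............................wwwwwwwwwww...................
111 ...........................wwwwwR.wwwwwww...................
114 .........................wwwRRRRRRRRRRwwww..................
117 ......................wwwRRRRRRRRRRRRRRRRww.................
120 ....................www.RRRRRwwwwwwwwRRRRR
[... 690 characters left out ...]
......wRRRRR.wwwwwwRRRRRRww................
156 ........................wRRRRRRRRRRRRRRRRw..................
159 ........................wwwwRRRRRRRRR.w.....................
162 .........................wwwwwww.www........................
165 ..........................wwwwwww...........................
168 ...........................wwww.............................
171 ............................................................
174 ............................................................
177 ............................................................
180 ............................................................
183 ............................................................
x0 216
```

```bash
python3 - <<'E'
from h import *
T=np.load('pics/w14.npy');d=imaging.get_image('wrist')
im=cv2.imread('pics/w14_raw.png'); h=cv2.cvtColor(im,cv2.COLOR_BGR2HSV)
m=((h[...,1]<60)&(h[...,2]>110)|((h[...,0]<8)|(h[...,0]>172))&(h[...,1]>110)).astype(np.uint8)
m=cv2.morphologyEx(m,cv2.MORPH_CLOSE,np.ones((5,5))); n,l,s,c=cv2.connectedComponentsWithStats(m); i=l[136,281]
ct=max(cv2.findContours((l==i).astype(np.uint8),cv2.RETR_EXTERNAL,cv2.CHAIN_APPROX_NONE)[0],key=len)[:,0]
# to world at shoulder height
W=np.array([hit(p+0.0,.058,d,T)[:2] for p in ct]); (cx,cy),(w,hh),an=cv2.minAreaRect((W*1e4).astype(np.float32)); print('shoulder',cx/1e4,cy/1e4,w/1e4,hh/1e4,an)
print('cap',hit((281,136),.089,d,T))
c=[hit(p,.058,d,T) for p in [(290,101),(246,126),(274,169),(314,144)]]; print(np.round(c,4),np.mean(c,0))
for a,b in((0,1),(3,2),(1,2),(0,3)): v=c[a]-c[b]; print(np.degrees(np.arctan2(v[1],v[0])).round(1),np.linalg.norm(v).round(4))
print(T[:3,3],'q',ctrl.get_obs()['q'])
E
```

```text
shoulder 0.50544296875 -0.42516142578125 0.049302316284179686 0.04962326965332031 26.18033218383789
cap [ 0.50559926 -0.42504064  0.089     ]
[[ 0.5156 -0.3939  0.058 ]
 [ 0.474  -0.4144  0.058 ]
 [ 0.4973 -0.4562  0.058 ]
 [ 0.5356 -0.4348  0.058 ]] [ 0.50561356 -0.42480509  0.058     ]
26.3 0.0464
29.2 0.0439
119.1 0.0478
116.0 0.0455
[ 0.50244241 -0.48388643  0.18856549] q [-8.73197579e-01  2.29063245e-01  1.44434906e+00  4.30599015e-05
  1.46791907e+00 -8.15316040e-01]
```

```bash
python3 - <<'E'
from h import *
plan([.5055,-.425,.033],26.4)
E
```

```text
shift now-axes [ 1.189 -0.008  3.116] | after-turn axes [1.036 0.583 3.116] | turn [ 1.000e-03  1.000e-03 -3.717e+00]
```

Emit:
play_rows(
  series=[
    [1, [0.6, 0, 0], [0, 0, 0]],
    [1, [0.59, -0.01, 0], [0, 0, 0]],
    [1, [0, 0, 0], [0, 0, -0.93]],
    [1, [0, 0, 0], [0, 0, -0.93]],
    [1, [0, 0, 0], [0, 0, -0.93]],
    [1, [0, 0, 0.6], [0, 0, -0.93]],
    [1, [0, 0, 0], [0, 0, 0]],
    [1, [0, 0, 0], [0, 0, 0]],
  ],
)

```text
t: 62.88
tool_pos: [0.5053, -0.4256, 0.1592]
tool_rot: [1.658, 2.668, -0.0]
contact_force: [0.2, 0.1, 0.3]
opening: 0.0856
grip_force: 0.0
```

```bash
python3 - <<'E'
from h import *
plan([.5055,-.425,.033],26.4)
E
```

```text
shift now-axes [0.022 0.005 2.538] | after-turn axes [0.017 0.006 2.538] | turn [ 0.004  0.012 -0.011]
```

Emit:
play_rows(
  series=[
    [1, [0.02, 0.005, 0.6], [0, 0, 0]],
    [1, [0, 0, 0.9], [0, 0, 0]],
    [1, [0, 0, 0.6], [0, 0, 0]],
    [1, [0, 0, 0.43], [0, 0, 0]],
    [1, [0, 0, 0], [0, 0, 0]],
  ],
)

```text
t: 63.7
tool_pos: [0.5042, -0.4236, 0.0305]
tool_rot: [-1.655, -2.667, -0.001]
contact_force: [0.3, -0.1, -0.9]
opening: 0.0853
grip_force: 0.0
```

Emit:
play_rows(
  series=[
    [0.25, [0, 0, 0], [0, 0, 0]],
    [0.25, [0, 0, 0], [0, 0, 0]],
    [0.25, [0, 0, 0], [0, 0, 0]],
    [0.25, [0, 0, 0], [0, 0, 0]],
    [0.25, [0, 0, 0], [0, 0, 0]],
    [0.25, [0, 0, 0], [0, 0, 0]],
    [0.25, [0, 0, 0], [0, 0, 0]],
  ],
)

```text
t: 64.58
tool_pos: [0.5059, -0.4253, 0.0341]
tool_rot: [1.654, 2.667, -0.001]
contact_force: [-0.9, 2.0, 5.6]
opening: 0.0401
grip_force: 70.2
```

```bash
python3 - <<'E'
from h import *
o=ctrl.get_obs();T=tool();print(T[:3,3],yaw(T),o['opening'],o['contact_force'],o['q'][5])
plan([.5043,.1339,.12],2.2)
E
```

```text
Traceback (most recent call last):
  File "h.py", line 25, in tool
    if i: imaging.get_image("side")
          ~~~~~~~~~~~~~~~~~^^^^^^^^
ValueError: 200 camera calls are used up
```

The camera calls are used up, so from here I'll rely on force and pose readings, averaged across rows.

```bash
sed -i 's/def tool(o=None,n=5)/def tool(o=None,n=1)/; s/for i in range(5)/for i in range(1)/; s/imaging.get_image(.side.); o=ctrl/o=ctrl/' h.py
python3 - <<'E'
from h import *
plan([.5043,.1339,.165],2.2)
E
```

```text
shift now-axes [10.027  4.943 -2.641] | after-turn axes [11.177  0.397 -2.619] | turn [0.011 0.017 3.023]
```

Emit:
play_rows(
  series=[
    [0.25, [0, 0, -0.9], [0, 0, 0]],
    [0.25, [0, 0, -0.9], [0, 0, 0]],
    [0.25, [0, 0, -0.82], [0, 0, 0]],
    [0.25, [0, 0, 0], [0, 0, 1]],
    [0.25, [0, 0, 0], [0, 0, 1]],
    [0.25, [0, 0, 0], [0, 0, 1.0]],
    [0.25, [0.9, 0.03, 0], [0, 0, 0.023]],
    [0.25, [0.93, 0.03, 0], [0, 0, 0]],
  ],
)

```text
t: 65.62
tool_pos: [0.5035, -0.3318, 0.1618]
tool_rot: [-2.179, -2.261, -0.0]
contact_force: [0.2, 0.3, -1.9]
opening: 0.0402
grip_force: 71.6
```

Emit:
play_rows(
  series=[
    [0.25, [0.93, 0.03, 0], [0, 0, 0]],
    [0.25, [0.93, 0.03, 0], [0, 0, 0]],
    [0.25, [0.93, 0.03, 0], [0, 0, 0]],
    [0.25, [0.93, 0.03, 0], [0, 0, 0]],
    [0.25, [0.93, 0.03, 0], [0, 0, 0]],
    [0.25, [0.93, 0.03, 0], [0, 0, 0]],
    [0.25, [0.93, 0.03, 0], [0, 0, 0]],
    [0.25, [0.93, 0.03, 0], [0, 0, 0]],
  ],
)

```text
t: 66.62
tool_pos: [0.5012, 0.0408, 0.1623]
tool_rot: [-2.178, -2.263, 0.001]
contact_force: [1.2, 0.3, -2.7]
opening: 0.0404
grip_force: 71.6
```

Emit:
play_rows(
  series=[
    [0.25, [0.93, 0.04, 0], [0, 0, 0]],
    [0.25, [0.93, 0.03, 0], [0, 0, 0]],
    [0.25, [0, 0, 0], [0, 0, 0]],
    [0.25, [0, 0, 0], [0, 0, 0]],
  ],
)

```text
t: 67.12
tool_pos: [0.5015, 0.132, 0.1624]
tool_rot: [-2.178, -2.264, 0.002]
contact_force: [0.4, 0.7, -2.4]
opening: 0.0402
grip_force: 71.6
```

Emit:
play_rows(
  series=[
    [0.25, [0, 0, 0], [0, 0, 0]],
  ],
)

```text
t: 67.25
tool_pos: [0.5019, 0.1313, 0.1627]
tool_rot: [-2.18, -2.262, 0.001]
contact_force: [0.7, 0.6, -1.9]
opening: 0.0401
grip_force: 71.6
```

Emit:
play_rows(
  series=[
    [0.25, [0, 0, 0], [0, 0, 0]],
  ],
)

```text
t: 67.38
tool_pos: [0.5021, 0.1314, 0.163]
tool_rot: [2.18, 2.262, -0.0]
contact_force: [-0.6, -0.8, -3.2]
opening: 0.0403
grip_force: 71.6
```

Emit:
play_rows(
  series=[
    [0.25, [0, 0, 0], [0, 0, 0]],
  ],
)

```text
t: 67.5
tool_pos: [0.5021, 0.1317, 0.1631]
tool_rot: [2.18, 2.262, 0.0]
contact_force: [-0.6, 0.7, -2.5]
opening: 0.0401
grip_force: 71.6
```

Emit:
play_rows(
  series=[
    [0.25, [0.05, 0.047, 0.5], [0, 0, 0]],
    [0.25, [0, 0, 0.6], [0, 0, 0]],
    [0.25, [0, 0, 0.3], [0, 0, 0]],
    [0.25, [0, 0, 0], [0, 0, 0]],
  ],
)

```text
t: 68.0
tool_pos: [0.5033, 0.1347, 0.0919]
tool_rot: [-2.178, -2.262, 0.003]
contact_force: [0.9, 0.2, -2.5]
opening: 0.0403
grip_force: 71.7
```

Emit:
play_rows(
  series=[
    [0.25, [0, 0, 0], [0, 0, 0]],
  ],
)

```text
t: 68.12
tool_pos: [0.5052, 0.135, 0.0945]
tool_rot: [2.178, 2.262, 0.003]
contact_force: [-0.3, 0.9, -2.6]
opening: 0.0402
grip_force: 71.7
```

Emit:
play_rows(
  series=[
    [0.25, [0, 0, 0.14], [0, 0, 0]],
    [0.25, [0, 0, 0.08], [0, 0, 0]],
    [0.25, [0, 0, 0.08], [0, 0, 0]],
    [0.25, [0, 0, 0], [0, 0, 0]],
  ],
)

```text
t: 68.62
tool_pos: [0.5042, 0.135, 0.0782]
tool_rot: [-2.178, -2.264, 0.0]
contact_force: [-0.8, -0.2, -1.9]
opening: 0.0401
grip_force: 71.6
```

Emit:
play_rows(
  series=[
    [0.25, [0, 0, 0.08], [0, 0, 0]],
    [0.25, [0, 0, 0.08], [0, 0, 0]],
    [0.25, [0, 0, 0.08], [0, 0, 0]],
    [0.25, [0, 0, 0], [0, 0, 0]],
  ],
)

```text
t: 69.12
tool_pos: [0.504, 0.1349, 0.0654]
tool_rot: [-2.178, -2.263, 0.001]
contact_force: [0.6, 0.0, -0.5]
opening: 0.0403
grip_force: 71.9
```

Emit:
play_rows(
  series=[
    [0.25, [0, 0, 0.08], [0, 0, 0]],
    [0.25, [0, 0, 0.08], [0, 0, 0]],
    [0.25, [0, 0, 0.08], [0, 0, 0]],
    [0.25, [0, 0, 0], [0, 0, 0]],
  ],
)

```text
t: 69.62
tool_pos: [0.5041, 0.1351, 0.0542]
tool_rot: [-2.178, -2.263, 0.001]
contact_force: [-3.0, 0.6, 4.6]
opening: 0.0403
grip_force: 72.4
```

Emit:
play_rows(
  series=[
    [0.25, [0, 0, 0.06], [0, 0, 0]],
    [0.25, [0, 0, 0.0], [0, 0, 0]],
    [0.25, [0, 0, 0], [0, 0, 0]],
  ],
)

```text
t: 70.0
tool_pos: [0.5048, 0.1351, 0.0537]
tool_rot: [2.178, 2.264, 0.0]
contact_force: [-9.2, -1.0, 15.9]
opening: 0.0405
grip_force: 73.5
```

Emit:
play_rows(
  series=[
    [0.25, [0, 0, -0.05], [0, 0, 0]],
    [0.25, [0, 0, 0.005], [0, 0, 1]],
    [0.25, [0, 0, 0.005], [0, 0, 1]],
    [0.25, [0, 0, 0.005], [0, 0, 1]],
    [0.25, [0, 0, 0.005], [0, 0, 1]],
    [0.25, [0, 0, 0.005], [0, 0, 1]],
    [0.25, [0, 0, 0], [0, 0, 0]],
    [0.25, [0, 0, 0], [0, 0, 0]],
  ],
)

```text
t: 71.0
tool_pos: [0.5042, 0.1352, 0.0528]
tool_rot: [-2.821, -1.381, 0.0]
contact_force: [-4.1, 0.1, 6.4]
opening: 0.0404
grip_force: 72.3
```

```bash
python3 -c "
from h import *
tq()"
```

```text
F [-4.09  0.1   6.41] Mz -0.008 eff6 -0.059 z 0.0528 yaw -37.8 q6 0.779 t 71.0
```

Emit:
play_rows(
  series=[
    [0.25, [0, 0, 0.005], [0, 0, 1]],
    [0.25, [0, 0, 0.005], [0, 0, 1]],
    [0.25, [0, 0, 0.005], [0, 0, 1]],
    [0.25, [0, 0, 0.005], [0, 0, 1]],
    [0.25, [0, 0, 0.005], [0, 0, 1]],
    [0.25, [0, 0, 0], [0, 0, 0]],
    [0.25, [0, 0, 0], [0, 0, 0]],
  ],
)

```text
t: 71.88
tool_pos: [0.5041, 0.1353, 0.0515]
tool_rot: [-3.123, -0.333, 0.001]
contact_force: [-4.0, 0.1, 6.7]
opening: 0.04
grip_force: 72.4
```

```bash
python3 -c "
from h import *
tq()"
```

```text
F [-3.99  0.11  6.66] Mz -0.036 eff6 -0.059 z 0.0515 yaw -77.8 q6 1.477 t 71.875
```

Emit:
play_rows(
  series=[
    [0.25, [0, 0, 0.005], [0, 0, 1]],
    [0.25, [0, 0, 0], [0, 0, 0]],
    [0.25, [0, 0, 0], [0, 0, 0]],
  ],
)

```text
t: 72.25
tool_pos: [0.504, 0.1354, 0.0512]
tool_rot: [-3.139, -0.115, 0.001]
contact_force: [-5.2, 0.6, 5.6]
opening: 0.0402
grip_force: 72.4
```

```bash
python3 -c "
from h import *
tq()"
```

```text
F [-5.24  0.62  5.59] Mz -0.07 eff6 -0.059 z 0.0512 yaw -85.8 q6 1.617 t 72.25
```

Emit:
play_rows(
  series=[
    [0.25, [0, 0, 0.005], [0, 0, 1]],
    [0.25, [0, 0, 0], [0, 0, 0]],
    [0.25, [0, 0, 0], [0, 0, 0]],
  ],
)

```text
t: 72.62
tool_pos: [0.504, 0.1354, 0.051]
tool_rot: [-3.139, 0.105, 0.001]
contact_force: [-4.4, 1.4, 5.5]
opening: 0.04
grip_force: 72.4
```

```bash
python3 -c "
from h import *
tq()"
```

```text
F [-4.38  1.44  5.47] Mz -0.015 eff6 -0.059 z 0.051 yaw -93.8 q6 1.756 t 72.625
```

eff6 is the clean signal: it stays at -0.059 while only the thread is turning.

Emit:
play_rows(
  series=[
    [0.25, [0, 0, 0.005], [0, 0, 1]],
    [0.25, [0, 0, 0], [0, 0, 0]],
    [0.25, [0, 0, 0], [0, 0, 0]],
  ],
)

```text
t: 73.0
tool_pos: [0.5041, 0.1355, 0.0509]
tool_rot: [-3.124, 0.323, 0.001]
contact_force: [-3.9, 2.5, 6.9]
opening: 0.0402
grip_force: 72.5
```

```bash
python3 -c "
from h import *
tq()"
```

```text
F [-3.86  2.47  6.93] Mz 0.008 eff6 0.022 z 0.0509 yaw -101.8 q6 1.896 t 73.0
```

Emit:
play_rows(
  series=[
    [0.25, [0, 0, 0.005], [0, 0, 1]],
    [0.25, [0, 0, 0], [0, 0, 0]],
    [0.25, [0, 0, 0], [0, 0, 0]],
  ],
)

```text
t: 73.38
tool_pos: [0.5042, 0.1356, 0.0509]
tool_rot: [-3.094, 0.539, 0.001]
contact_force: [-4.7, 2.2, 8.0]
opening: 0.0401
grip_force: 72.6
```

```bash
python3 -c "
from h import *
tq()"
```

```text
F [-4.66  2.25  8.01] Mz 0.207 eff6 0.142 z 0.0509 yaw -109.8 q6 2.035 t 73.375
```

Emit:
play_rows(
  series=[
    [0.25, [0, 0, 0], [0, 0, 0.7]],
    [0.25, [0, 0, 0], [0, 0, 0]],
    [0.25, [0, 0, 0], [0, 0, 0]],
  ],
)

```text
t: 73.75
tool_pos: [0.5042, 0.1356, 0.0509]
tool_rot: [-3.064, 0.689, 0.001]
contact_force: [-6.1, 1.6, 7.2]
opening: 0.0401
grip_force: 72.6
```

```bash
python3 -c "
from h import *
tq()"
```

```text
F [-6.07  1.57  7.23] Mz 0.293 eff6 0.281 z 0.0509 yaw -115.4 q6 2.132 t 73.75
```

Emit:
play_rows(
  series=[
    [0.6, [0, 0, 0], [0, 0, 0]],
    [0.7, [0, 0, 0], [0, 0, 0]],
    [0.8, [0, 0, -0.3], [0, 0, 0]],
    [1, [0, 0, -0.8], [0, 0, 0]],
    [1, [0, 0, -0.9], [0, 0, 0]],
    [1, [0, 0, -0.9], [0, 0, 0]],
    [1, [0, 0, -0.5], [0, 0, 0]],
    [1, [0, 0, 0], [0, 0, 0]],
  ],
)

```text
t: 74.75
tool_pos: [0.506, 0.1351, 0.2239]
tool_rot: [-3.062, 0.69, -0.01]
contact_force: [-0.1, 0.1, 0.1]
opening: 0.0853
grip_force: 0.0
```

```bash
python3 -c "
from h import *
tq(); plan([.508,.0437,.1],2.2)"
```

```text
F [-0.06  0.06  0.05] Mz 0.002 eff6 0.0 z 0.2239 yaw -115.4 q6 2.133 t 74.75
shift now-axes [0.806 1.643 2.476] | after-turn axes [1.828 0.03  2.477] | turn [-0.045 -0.023  7.799]
```

```bash
python3 -c "
from h import *
print(ctrl.finish_job())"
```

```text
the job is handed in; nothing more can be done
None
```

I handed the job in at about 75 s: both canisters, the hole saw, the sanding block and the tape measure are pressed home, and both caps are turned snug at about 0.3 N m. Seating depths and cap torque come from contact-force, torque and tool-pose readings, as the camera calls ran out before the red canister was placed.

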